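# Weigh nuts and charge the mill feeder

## Task

Charge the mill's feeder with the nut sample: lift the cover off the feeder's hopper and hang it astride the rail, and gather all the nuts from the bench in the scoop where it stands on the balance, so that they can be weighed together. Then pick up the scoop by its handle and tip the nuts into the hopper, so that every nut ends up in there. Set the empty scoop back on the balance pan, put the cover back squarely on the hopper, and leave the other glassware alone.

Things in the scene. Friction and masses are not known exactly. Their poses are not given: they have to be found in the camera images.
- feeder: Fixed bench feeder of a mill: grey base 130 mm wide (y), a steel channel leading to a grinding jar on its +x side, above them a sheet-aluminium hopper open at the top. Origin on the bench under the hopper's middle, z up. Feeder and balance stand left and right, either way round.
- hopper_mouth (a point): Middle of the hopper's mouth, level with its two low rims, 200 mm above the bench. Mouth 150 mm square inside, walls 3 mm; it narrows to a closed throat 68 mm square, 92 mm deeper. Low rims run along y at x = +-77 mm; the end walls at y = +-77 mm rise to a gable peak 43 mm above the mouth, so the scoop is tipped in over a low rim, spout pointing along x or -x.
- cover_ridge (a point): Underside of the ridge, at its middle, of the loose steel hopper cover: a roof of two 3 mm sheets, each falling at 30 degrees to an 8 mm hem 88 mm out (+-x), 51 mm lower; ridge 180 mm long (y), ends open, z up, 0.3 kg. It lies on the hopper's low rims, ridge along the hopper's y, this point 45 mm above hopper_mouth. Astride the rail this point rests 6 mm above the bar's centre line.
- cover_grip (a point): Middle of the cover's black grip for grasping, 30 mm above cover_ridge on top of the ridge: a flat-sided block 14 mm thick (x), 56 mm long (y), its top 13 mm above this point. Same axes.
- rail_mid (a point): Middle, on the centre line, of the rail: a fixed horizontal steel bar 10 mm thick along y, 260 mm long between two posts 14 mm thick, 170 mm above the bench.
- pan (a point): Middle of the top face of the balance's square steel pan, 172 mm a side, 75 mm above the bench. The fixed white balance under it is 200 mm wide (y), 60 mm high and reaches 175 mm to -x (display end) and 115 mm to +x.
- scoop_grip (a point): Middle of the handle, for grasping, of the loose steel weighing scoop (0.18 kg, standing on the balance pan): a black bar along x, 70 mm long, 18 mm wide (y, flat sides), 24 mm high, this point 34 mm above the scoop's underside. +x points from the handle to the open spout, z up.
- scoop_floor (a point): Middle of the scoop's inner floor, 100 mm in front (+x) of scoop_grip and 31 mm below it; floor 3 mm thick. Inside 122 mm long (x), 100 mm wide (y); back wall and side walls 36 mm high, the sides sloping down to 12 mm at the front; the front (+x) is open. Nuts slide out when the spout points 20 to 30 degrees down.
- scoop_lip (a point): Middle of the front edge of the scoop's floor, where the nuts slide out, 62 mm in front (+x) of scoop_floor; same axes.
- nut0_c (a point): Centre of a brown in-shell nut, a blunt three-cornered wedge 46 mm long (x), 26 mm wide (y), 24 mm high (z), 14 g, flat underneath so that it does not roll. Three to five nuts are there, strewn on the paper in front of the robot, the others are absent.
- nut1_c (a point): Centre of a brown in-shell nut, a blunt three-cornered wedge 46 mm long (x), 26 mm wide (y), 24 mm high (z), 14 g, flat underneath so that it does not roll. Three to five nuts are there, strewn on the paper in front of the robot, the others are absent.
- nut2_c (a point): Centre of a brown in-shell nut, a blunt three-cornered wedge 46 mm long (x), 26 mm wide (y), 24 mm high (z), 14 g, flat underneath so that it does not roll. Three to five nuts are there, strewn on the paper in front of the robot, the others are absent.
- nut3_c (a point): Centre of a brown in-shell nut, a blunt three-cornered wedge 46 mm long (x), 26 mm wide (y), 24 mm high (z), 14 g, flat underneath so that it does not roll. Three to five nuts are there, strewn on the paper in front of the robot, the others are absent.
- nut4_c (a point): Centre of a brown in-shell nut, a blunt three-cornered wedge 46 mm long (x), 26 mm wide (y), 24 mm high (z), 14 g, flat underneath so that it does not roll. Three to five nuts are there, strewn on the paper in front of the robot, the others are absent.
- nut5_c (a point): Centre of a brown in-shell nut, a blunt three-cornered wedge 46 mm long (x), 26 mm wide (y), 24 mm high (z), 14 g, flat underneath so that it does not roll. Three to five nuts are there, strewn on the paper in front of the robot, the others are absent.
- beaker: Bystander: glass beaker 68 mm wide, 95 mm high; origin under its middle. Not part of the job.
- flask: Bystander: amber volumetric flask with a long neck, 60 mm wide, 151 mm high; origin under its middle. Not part of the job.
- jar: Bystander: glass jar with a blue lid, 72 mm wide, 110 mm high; origin under its middle. Not part of the job.
- reagent: Bystander: amber reagent bottle, 76 mm wide, 170 mm high; origin under its middle. Not part of the job.

How it is judged:
By the outcome, as a careful person would: the job done as asked, in the order asked, and still so for the second after the job is handed in, with the robot touching nothing.
Of nut0, nut1, nut2, nut3, nut4, nut5 only 3 to 5 are there at a start; the rules pass over those that are not, and their reading is None.
At some moment in a run one of nut0, nut1, nut2, nut3, nut4, nut5 may be knocked a few centimetres aside while the robot is not near it.
It also fails if it takes over 210 s, if anything falls off the work surface, if the arm or the gripper's body presses on something with over 40 N, if the wrist force passes 120 N, or if a joint passes its speed limit or range.

## Robot

A 7-joint arm with a two-finger parallel gripper is mounted at the origin on the work surface. World frame = base frame: x ahead of the robot, y to its left, z up, the work surface at z = 0. Lengths are in mm, angles in rad, forces in N, time in s.
With the tool pointing down it reaches from about 400 to 875 mm from the base axis. Payload 4.4 kg.
Tool frame: the origin (TCP) lies on the centre line of the jaws, within the pads' length; the fingertips stand 25 mm ahead of it and the grasp point (between the pads) lies 6 mm ahead of it; x points along the fingers, y is the direction in which the jaws open and shut, and the axes are right-handed (so a half turn about x gives the same grasp; the last joint's range is limited). The gripper opens to 85 mm and grips with 20 to 120 N. Pads are 22 mm wide; open, the fingers measure 114 mm over their backs; the gripper's body (76 mm by 85 mm) begins 54 mm behind the grasp point. The pads swing forward as they close: fully open they stand 13 mm farther back than shut.
Start: joints at [1.11, 0.628, 0.038, 1.517, -0.027, 0.996, -0.02], TCP at [250.034, -600.001, 222.713] pointing down, gripper open.
Joint ranges: [-3.06, 3.06], [-0.37, 2.12], [-1.25, 1.32], [0.18, 2.47], [-1.1, 4.24], [0.23, 1.98], [-2.94, 2.94]. Speed limits (rad/s): [2.57, 2.57, 3.14, 3.14, 3.14, 3.14, 3.14].

## Interface

Orientations are given as [roll, pitch, yaw] about the fixed x, y, z axes, in that order (R = Rz(yaw) Ry(pitch) Rx(roll)).
In Python, from cell import * gives the robot as it stands. The module is installed in compiled form; this text tells all that it offers.
- The arm moves only by the tool jog_arm, never from a script. Its argument "series" is a list of rows, each a list of 3 entries, a list of its own where there are three numbers: the turn, a rotation vector about the tool's x, y, z in degrees, then the shift along the tool's x, y, z in mm, then the gripper's target within -1 to 1 (shut at 1, half-way at 0, fully open at -1). In form: [[[rx, ry, rz], [dx, dy, dz], hand], ...]. A call has 1 to 8 rows; each row shifts and turns the commanded pose from where the row before left it, along the tool's axes as they then stand; what a row does not reach is not made up. A row lasts 1/8 s, in which the tool goes at most 62.5 mm and 10.7 degrees, less where a joint would pass 70% of its speed; a pose out of reach is approached as far as the arm can. A call is refused whole if a number of a shift passes 62.5 or a number of a turn 10.7, either way. A call with a gripper value outside its range is refused whole. The fingers move at their own pace and stop on an object; the grip force is fixed at half the most. Time passes only in rows, so rows that do not move let the fingers close. It gives the time, the measured TCP pose, the force and the opening at its end, in the units of the state.
- read_state(): the state, without advancing time (a new reading comes with each control period).
- get_image(name): name is "side" or "top"; returns a dict with "img" (480x640x3 uint8, red, green, blue), "range_z" (480x640 float32, mm along the optical axis (not along the pixel's ray), 0 where there is no reading), "fovy" (degrees; the focal length in pixels is half the picture's height over the tangent of half this angle, whatever the lens; pixels are square), "cx", "cy" (the principal point, pixels), "cam_to_world" (4x4, takes a point from camera to world coordinates). Camera axes: x right, y up, looking along -z (the intrinsics and any distortion apply to the point x, -y, -z); pixel columns grow to the right and rows downward; lengths in mm; the calibration is good to about 2 mm. A picture is of the moment at which its call begins.
- finish_job(): hands the job in, once; it reports no verdict.
The state is a dict: "clock": time; "qpos": joint angles; "qd": joint speeds; "tau": joint torques, N m; "eef_pos": TCP position; "tool_rot": TCP orientation; "force": force on the tool from outside, world axes, zero at the start; "torque": the same for the moment, N m; "width": finger opening in mm.
Only numpy, scipy, OpenCV 4.12 (cv2) and the standard library are available. Lean on these libraries where they do the work, as an engineer would, in place of code of your own. Each camera call takes 0.05 s, during which the arm holds its last target. There are 200 camera calls.

## Working session

There is one attempt and no reset: what is moved stays moved. The work goes in short steps, Python scripts to look and compute and a tool call to move; the robot and the scene stay as the last step left them, time stands still between calls to the robot, and variables do not carry over. Pictures are saved under pics/ and viewed, about 12 in all and at most 16, crops included, and the job is handed in when it is done.

Besides the shell and the picture viewer there is one more tool, called as name(argument=value, ...) on one line, values as JSON. jog_arm: Moves the arm, as the interface text tells. Its arguments: {"type":"object","properties":{"series":{"type":"array"}},"required":["series"]}

```bash
mkdir -p pics
python3 - <<'E'
from cell import *
import cv2,numpy as np
print(read_state())
for n in("side","top"):
    d=get_image(n); cv2.imwrite(f"pics/{n}0.png",d["img"][:,:,::-1]); print(n,d["fovy"],d["cx"],d["cy"],d["cam_to_world"].round(3).tolist(),[k for k in d])
    np.savez(f"{n}0.npz",**d)
E
```

```text
{'clock': 0.0, 'qpos': array([ 1.11021774,  0.62934959,  0.038444  ,  1.51839398, -0.02702027,
        0.99627767, -0.0200012 ]), 'qd': array([ 0.00054323,  0.00105283,  0.00069405, -0.00079507,  0.00051526,
       -0.00175392,  0.0013831 ]), 'tau': array([-6.18084050e-04, -5.63410306e+01,  1.22592453e+00, -1.93448013e+01,
        1.08004760e-02,  1.04398438e-02, -4.11979784e-06]), 'eef_pos': array([ 249.77313822, -599.39086922,  221.77857606]), 'tool_rot': array([-1.56552102,  1.56888564,  1.97083574]), 'force': array([ 0.48407836, -0.25961001, -0.68192153]), 'torque': array([-0.05566772, -0.00298025,  0.0220162 ]), 'width': 85.5020714586089}
side 51.73484543463003 321.77671273353246 241.27446622955367 [[-0.719, 0.438, -0.539, -157.828], [-0.695, -0.463, 0.55, 724.944], [-0.009, 0.77, 0.638, 1026.174], [0.0, 0.0, 0.0, 1.0]] ['img', 'range_z', 'fovy', 'cx', 'cy', 'cam_to_world']
top 57.83977428816949 322.82753767060547 238.18736198299192 [[0.014, 0.998, -0.061, 459.599], [-1.0, 0.013, -0.002, 5.168], [-0.002, 0.061, 0.998, 1508.815], [0.0, 0.0, 0.0, 1.0]] ['img', 'range_z', 'fovy', 'cx', 'cy', 'cam_to_world']
```

View pics/side0.png

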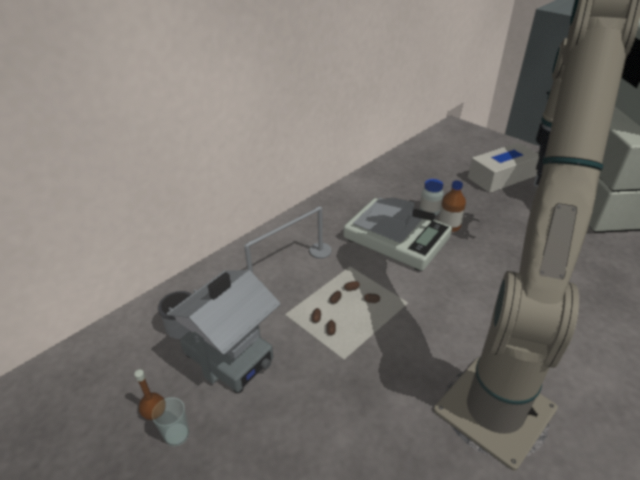

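View pics/top0.png

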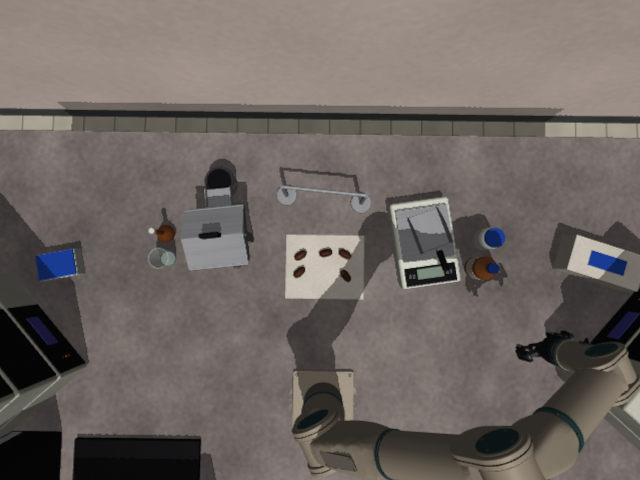

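Left is the feeder (cover grip near top px (209,235)), the rail sits between px (287,190) and (362,200), five nuts lie on the paper, and the balance and scoop are on the right with the handle at about (444,260).

```bash
cat > h.py <<'E'
import numpy as np,cv2
from cell import *
from scipy.spatial.transform import Rotation as R
def cloud(d):
    f=240/np.tan(np.radians(d["fovy"])/2); v,u=np.mgrid[:480,:640]; z=d["range_z"]
    P=np.stack([(u-d["cx"])/f*z,-(v-d["cy"])/f*z,-z],-1)
    M=d["cam_to_world"]; W=P@M[:3,:3].T+M[:3,3]; W[z==0]=np.nan
    return W
def rect(p): # world xy points -> center,size,long-axis angle deg
    (c,s,a)=cv2.minAreaRect(p.astype(np.float32)); 
    if s[0]<s[1]: a+=90
    a=(a+90)%180-90
    return np.round(c,1),np.round(sorted(s),1),round(a,1)
def blobs(m,W,mn=8):
    n,l,st,c=cv2.connectedComponentsWithStats(m.astype(np.uint8))
    for i in range(1,n):
        if st[i,4]>=mn:
            p=W[l==i]; p=p[~np.isnan(p[:,0])]
            if len(p)>=mn: 
                q=p[:,:2]-p[:,:2].mean(0); w,V=np.linalg.eigh(q.T@q); a=np.degrees(np.arctan2(V[1,1],V[0,1]))
                print("blob px",c[i].round(0),st[i,4],"mean",p.mean(0).round(1),"zmax",p[:,2].max().round(1),"pca",round((a+90)%180-90,1),"rect",*rect(p[:,:2]))
def show(d,name,box,s=4):
    x0,y0,x1,y1=box; cv2.imwrite("pics/"+name,cv2.resize(d["img"][y0:y1,x0:x1,::-1],None,fx=s,fy=s,interpolation=cv2.INTER_CUBIC))
def st():
    s=read_state(); print("t",round(s["clock"],2),"pos",s["eef_pos"].round(1),"rot",s["tool_rot"].round(3),"F",s["force"].round(1),"w",round(s["width"],1),"q",s["qpos"].round(2)); print(R.from_euler("xyz",s["tool_rot"]).as_matrix().round(3).tolist()); return s
def nuts(d,W,box=(230,280,232,303)):
    r=d["img"].astype(int); m=np.zeros((480,640),bool); m[box[2]:box[3],box[0]:box[1]]=1
    return m&(r.sum(-1)<230)&(r[...,0]>r[...,2]+12)&(abs(W[...,2]-12)<20)
E
python3 - <<'E'
from h import *
d=dict(np.load("top0.npz")); W=cloud(d); I=d["img"].astype(int); Z=W[...,2]
print("paper z",np.nanmedian(Z[240:295,310:330]))
print("nuts");blobs(nuts(d,W,(280,370,232,303)),W)
u=np.arange(640)[None]*np.ones((480,1)); v=np.arange(480)[:,None]*np.ones((1,640))
B=lambda a,b,c,e:(u>=a)&(u<b)&(v>=c)&(v<e)
print("grip");m=B(175,255,200,275)&(Z>262);blobs(m,W,20)
print("cover");m=B(175,260,200,275)&(Z>190);blobs(m,W,200)
# cover ridge: fit two planes by normal
p=W[m&(Z<252)]
print("cov z",np.percentile(p[:,2],[1,50,99]))
print("rail");m=B(270,380,175,215)&(Z>160)&(Z<185);blobs(m,W,10)
print("scoop/handle");m=B(380,470,190,295)&(I.sum(-1)<130)&(Z>85);blobs(m,W,10)
print("pan>");m=B(380,470,190,295)&(Z>71)&(Z<130);blobs(m,W,100)
m=B(380,470,190,295)&(Z>50)&(Z<130);blobs(m,W,100)
m=B(380,470,190,295)&(Z>95);blobs(m,W,5)
print("glass");m=(B(145,178,220,272)|B(470,510,220,285))&(Z>60);blobs(m,W,10)
show(d,"bal.png",(370,180,520,300),5)
E
```

```text
paper z 1.5329310446804811
nuts
blob px [325. 252.] 79 mean [ 5.021e+02 -3.000e-01  2.000e+01] zmax 29.9 pca -76.6 rect [502.8  -0.7] [24.6 41.4] -70.9
blob px [345. 254.] 81 mean [498.7 -66.7  19.3] zmax 29.7 pca 58.7 rect [498.8 -67.5] [23.9 46.6] 62.7
blob px [300. 255.] 81 mean [492.9  86.   19.4] zmax 30.6 pca -54.4 rect [493.3  86.4] [25.8 41.5] -55.6
blob px [299. 271.] 79 mean [435.4  88.9  18.9] zmax 29.4 pca -50.6 rect [436.1  89.9] [24.8 40.3] -44.4
blob px [345. 275.] 89 mean [424.3 -69.4  18.4] zmax 28.9 pca 39.9 rect [424.3 -70.3] [24.6 46.8] 45.7
grip
blob px [209. 235.] 118 mean [538.3 330.5 285.8] zmax 294.7 pca -83.4 rect [539.  332.7] [14.4 55.7] -84.1
cover
blob px [213. 237.] 3686 mean [536.  332.7 224.2] zmax 294.7 pca -14.6 rect [538.7 333.7] [181.4 184.3] 6.7
cov z [195.06698691 222.04217724 249.16350126]
rail
blob px [323. 191.] 293 mean [688.    9.  174.1] zmax 181.9 pca 84.9 rect [687.9   8.6] [ 13.7 271.9] 85.0
scoop/handle
blob px [442. 261.] 126 mean [ 477.6 -374.   120. ] zmax 128.1 pca 20.8 rect [ 478.1 -374.8] [18.6 68.4] 20.6
pan>
blob px [425. 234.] 2681 mean [ 564.3 -328.3   81.6] zmax 128.1 pca 23.0 rect [ 546.4 -330.6] [173.4 216.7] 8.5
blob px [424. 243.] 5077 mean [ 537.  -327.3   71.7] zmax 128.1 pca 9.2 rect [ 538.8 -331.6] [200.5 289.4] 9.0
blob px [437. 248.] 322 mean [ 517.8 -360.1  112.1] zmax 128.1 pca 16.6 rect [ 530.5 -355.5] [108.6 180.1] 20.6
glass
blob px [156. 232.] 82 mean [558.3 544.7 117.4] zmax 156.7 pca 15.9 rect [557. 548.] [20.4 22.2] -58.3
blob px [491. 238.] 452 mean [ 553.3 -537.5  100.7] zmax 117.5 pca 83.7 rect [ 553.7 -540.9] [67.3 68.6] 64.1
blob px [158. 258.] 210 mean [473.9 548.6  83.2] zmax 102.0 pca 85.5 rect [474.2 543.4] [65.9 66. ] 33.9
blob px [483. 268.] 538 mean [ 455.9 -502.3  124. ] zmax 177.5 pca 0.1 rect [ 455.7 -510.4] [67.7 72.9] -2.6
```

View pics/bal.png

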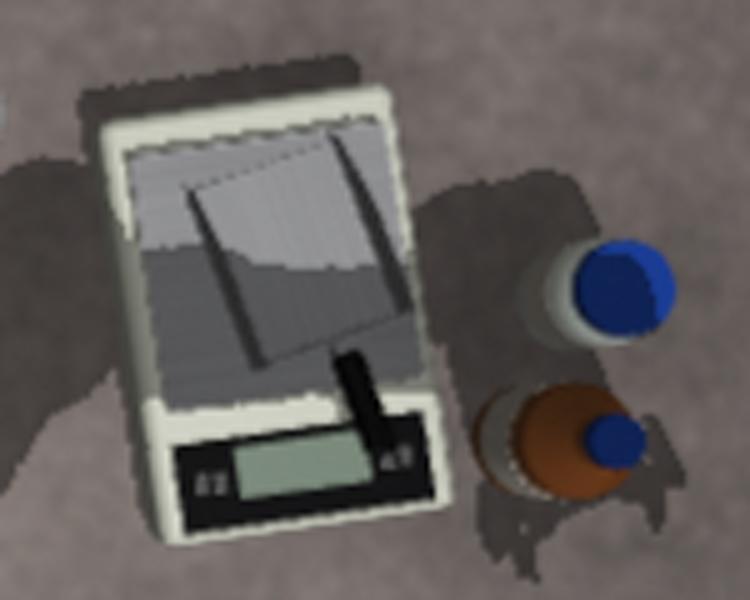

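```bash
cat >> h.py <<'E'
def down(th,tilt=0,ax=None):
    """tool down, jaw axis at th deg; then rotate by tilt deg about world axis ax"""
    t=np.radians(th); x=np.array([0,0,-1.]); y=np.array([np.cos(t),np.sin(t),0]); M=np.stack([x,y,np.cross(x,y)],1)
    if tilt: M=R.from_rotvec(np.radians(tilt)*np.array(ax)).as_matrix()@M
    return M
def plan(wps,start=None):
    """wps: (pos,R,hand,maxmm,maxdeg). prints rows in tool axes"""
    if start is None:
        s=read_state(); p=s["eef_pos"]; M=R.from_euler("xyz",s["tool_rot"]).as_matrix()
    else: p,M=start
    for pos,Q,h,mm,dg in wps:
        pos=np.array(pos,float); rv=R.from_matrix(M.T@Q).as_rotvec(degrees=True)
        n=int(max(1,np.ceil(np.linalg.norm(pos-p)/mm-1e-6),np.ceil(np.linalg.norm(rv)/dg-1e-6)))
        o=[]
        for i in range(n):
            o.append([(rv/n).round(1).tolist(),(M.T@(pos-p)/n).round(1).tolist(),h]); M=M@R.from_rotvec(rv/n,degrees=True).as_matrix()
        p=pos; M=Q
        print("->",pos.round(1),n,"rows"); 
        if np.linalg.norm(rv)<.3: print("  x%d"%n,str(o[0]).replace(" ",""))
        else: print("  "+",".join(str(r).replace(" ","") for r in o))
    return p,M
def theta():
    M=R.from_euler("xyz",read_state()["tool_rot"]).as_matrix(); return np.degrees(np.arctan2(M[1,1],M[0,1]))
E
python3 - <<'E'
from h import *
st(); print("theta",theta())
for th in(6.5,186.5):
    print(th);plan([((450,-350,400),down(theta()),-1,55,10),((600,0,400),down(th),-1,55,10),((539,333,400),down(th),-1,55,10)])
E
```

```text
t 0.1 pos [ 249.8 -599.4  221.9] rot [-1.573  1.569  1.963] F [-0.1 -1.  -0.1] w 85.3 q [ 1.11  0.63  0.04  1.52 -0.03  1.   -0.02]
[[-0.001, 0.385, -0.923], [0.002, -0.923, -0.385], [-1.0, -0.002, -0.0]]
theta -67.38132447071887
6.5
-> [ 450. -350.  400.] 7 rows
  x7 [[-0.0,-0.0,0.0],[-25.4,-21.9,-40.1],-1]
-> [600.   0. 400.] 8 rows
  [[-9.2,0.0,0.0],[0.0,-33.2,-34.1],-1],[[-9.2,0.0,0.0],[0.0,-27.3,-39.0],-1],[[-9.2,0.0,0.0],[0.0,-20.7,-42.9],-1],[[-9.2,0.0,0.0],[0.0,-13.5,-45.6],-1],[[-9.2,0.0,0.0],[0.0,-6.0,-47.2],-1],[[-9.2,0.0,0.0],[0.0,1.7,-47.6],-1],[[-9.2,0.0,0.0],[0.0,9.3,-46.7],-1],[[-9.2,0.0,0.0],[0.0,16.6,-44.6],-1]
-> [539. 333. 400.] 7 rows
  x7 [[0.0,0.0,0.0],[0.0,-3.3,-48.3],-1]
186.5
-> [ 450. -350.  400.] 7 rows
  x7 [[-0.0,-0.0,0.0],[-25.4,-21.9,-40.1],-1]
-> [600.   0. 400.] 11 rows
  [[9.6,0.0,0.0],[0.0,-24.1,-24.8],-1],[[9.6,0.0,0.0],[0.0,-27.9,-20.4],-1],[[9.6,0.0,0.0],[0.0,-31.0,-15.5],-1],[[9.6,0.0,0.0],[0.0,-33.1,-10.0],-1],[[9.6,0.0,0.0],[0.0,-34.3,-4.4],-1],[[9.6,0.0,0.0],[0.0,-34.6,1.5],-1],[[9.6,0.0,0.0],[0.0,-33.9,7.2],-1],[[9.6,0.0,0.0],[0.0,-32.2,12.8],-1],[[9.6,0.0,0.0],[0.0,-29.6,18.0],-1],[[9.6,0.0,0.0],[0.0,-26.1,22.7],-1],[[9.6,0.0,0.0],[0.0,-21.9,26.8],-1]
-> [539. 333. 400.] 7 rows
  x7 [[0.0,0.0,0.0],[0.0,3.3,48.3],-1]
```

jog_arm(series=[[[0,0,0],[-25.4,-21.9,-40.1],-1],[[0,0,0],[-25.4,-21.9,-40.1],-1],[[0,0,0],[-25.4,-21.9,-40.1],-1],[[0,0,0],[-25.4,-21.9,-40.1],-1],[[0,0,0],[-25.4,-21.9,-40.1],-1],[[0,0,0],[-25.4,-21.9,-40.1],-1],[[0,0,0],[-25.4,-21.9,-40.1],-1]])

```text
clock: 0.98
eef_pos: [450.7, -349.1, 401.0]
tool_rot: [-1.006, 1.57, 2.531]
force: [-0.1, -0.0, -1.2]
width: 85.4
```

jog_arm(series=[[[-9.2,0,0],[0,-33.2,-34.1],-1],[[-9.2,0,0],[0,-27.3,-39],-1],[[-9.2,0,0],[0,-20.7,-42.9],-1],[[-9.2,0,0],[0,-13.5,-45.6],-1],[[-9.2,0,0],[0,-6,-47.2],-1],[[-9.2,0,0],[0,1.7,-47.6],-1],[[-9.2,0,0],[0,9.3,-46.7],-1],[[-9.2,0,0],[0,16.6,-44.6],-1]])

```text
clock: 1.98
eef_pos: [601.1, 0.5, 400.1]
tool_rot: [-1.399, 1.57, -2.857]
force: [1.1, -0.7, -0.2]
width: 85.5
```

jog_arm(series=[[[0,0,0],[0,-3.3,-48.3],-1],[[0,0,0],[0,-3.3,-48.3],-1],[[0,0,0],[0,-3.3,-48.3],-1],[[0,0,0],[0,-3.3,-48.3],-1],[[0,0,0],[0,-3.3,-48.3],-1],[[0,0,0],[0,-3.3,-48.3],-1],[[0,0,0],[0,-3.3,-48.3],-1],[[0,0,0],[0,0,0],-0.3]])

```text
clock: 2.98
eef_pos: [538.3, 337.8, 399.7]
tool_rot: [-2.369, 1.567, 2.46]
force: [-0.1, -0.3, 0.4]
width: 69.9
```

Run:
```python
from h import *
st(); print("theta",theta())
T=down(6.5)
plan([((539,333,400),T,-.3,55,10),((539,333,324),T,-.3,40,10),((539,333,284),T,-.3,14,10)])
```

```text
t 2.98 pos [538.3 337.8 399.7] rot [-2.369  1.567  2.46 ] F [-0.1 -0.3  0.4] w 69.9 q [-0.36  0.51 -0.44  1.27  0.21  1.41 -0.66]
[[-0.003, 0.993, 0.116], [0.002, 0.116, -0.993], [-1.0, -0.003, -0.003]]
theta 6.685109046349965
-> [539. 333. 400.] 1 rows
  x1 [[0.2,-0.2,0.2],[-0.4,0.1,4.9],-0.3]
-> [539. 333. 324.] 2 rows
  x2 [[0.0,0.0,0.0],[38.0,0.0,0.0],-0.3]
-> [539. 333. 284.] 3 rows
  x3 [[0.0,0.0,0.0],[13.3,0.0,0.0],-0.3]
```

jog_arm(series=[[[0,0,0],[38,0,0],-0.3],[[0,0,0],[38,0,0],-0.3],[[0,0,0],[0,0,0],-0.3],[[0,0,0],[0,0,0],-0.3]])

```text
clock: 3.48
eef_pos: [542.2, 332.7, 325.9]
tool_rot: [1.971, 1.569, 0.507]
force: [0.5, -0.1, 0.6]
width: 55.3
```

jog_arm(series=[[[0,0,0],[14,-1.5,0],-0.3],[[0,0,0],[14,-1.5,0],-0.3],[[0,0,0],[13,0,0],-0.3],[[0,0,0],[0,0,0],1],[[0,0,0],[0,0,0],1],[[0,0,0],[0,0,0],1],[[0,0,0],[0,0,0],1],[[0,0,0],[0,0,0],1]])

```text
clock: 4.47
eef_pos: [538.4, 332.5, 283.8]
tool_rot: [1.874, 1.57, 0.411]
force: [0.1, -0.4, -0.2]
width: 0.2
```

Run:
```python
from h import *
s=st(); print("theta",theta())
d=get_image("side"); show(d,"g1.png",(120,230,330,400),3)
p=s["eef_pos"]
T=down(theta());T2=down(-5)
plan([((p[0],p[1],400),T,1,30,10),((688,150,400),T2,1,40,5),((688,8.6,400),T2,1,40,5)])
```

```text
t 4.47 pos [538.4 332.5 283.8] rot [1.874 1.57  0.411] F [ 0.1 -0.4 -0.2] w 0.2 q [-0.35  0.57 -0.42  1.48  0.25  1.14 -0.7 ]
[[0.0, 0.994, 0.108], [0.0, 0.108, -0.994], [-1.0, 0.0, -0.0]]
theta 6.215223316691204
-> [538.4 332.5 400. ] 4 rows
  x4 [[0.0,-0.0,-0.0],[-29.1,0.0,0.0],1]
-> [688. 150. 400.] 6 rows
  [[1.9,0.0,0.0],[0.0,21.5,32.9],1],[[1.9,0.0,0.0],[0.0,22.6,32.2],1],[[1.9,0.0,0.0],[0.0,23.6,31.5],1],[[1.9,0.0,0.0],[0.0,24.6,30.7],1],[[1.9,0.0,0.0],[0.0,25.6,29.9],1],[[1.9,0.0,0.0],[0.0,26.6,29.0],1]
-> [688.    8.6 400. ] 4 rows
  x4 [[0.0,0.0,0.0],[0.0,3.1,35.2],1]
```

View pics/g1.png

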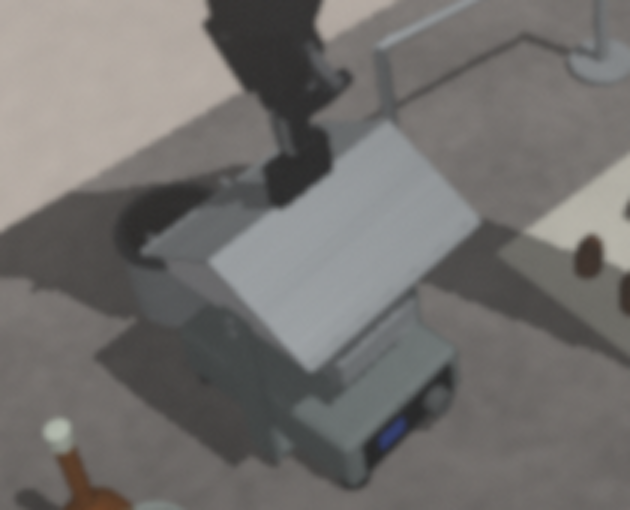

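Run:
```python
from h import *
d=get_image("side"); W=cloud(d); Z=W[...,2]
d0=dict(np.load("side0.npz")); W0=cloud(d0)
for w in(W0,W):
    m=np.zeros((480,640),bool); m[230:400,150:290]=1
    print("z262-292");blobs(m&(w[...,2]>266)&(w[...,2]<288.5),w,15)
    print("cover");blobs(m&(w[...,2]>195)&(w[...,2]<255),w,200)
d=get_image("top"); W=cloud(d);show(d,"g2.png",(160,180,280,290),5)
for z in(255,290,300,320,340):
    m=np.zeros((480,640),bool); m[200:275,175:255]=1
    print(z);blobs(m&(W[...,2]>z),W,15)
```

```text
z262-292
blob px [218. 283.] 254 mean [537.2 335.3 279.7] zmax 288.4 pca -84.8 rect [540.1 334.2] [16. 56.] -81.2
cover
blob px [227. 309.] 4540 mean [513.3 338.9 220.6] zmax 255.0 pca 79.6 rect [539.7 331.9] [183.8 186.2] 6.3
z262-292
blob px [218. 284.] 221 mean [536.1 336.5 278.7] zmax 288.1 pca -85.7 rect [540.7 333.8] [18.1 58.4] -83.0
cover
blob px [227. 309.] 4523 mean [512.6 338.9 220.6] zmax 254.9 pca 79.1 rect [540.3 332.5] [183.5 186.4] 6.6
255
blob px [194. 246.] 2410 mean [495.9 256.4 664.2] zmax 760.8 pca 42.4 rect [499.8 280.9] [ 69.9 235.3] 44.7
290
blob px [194. 246.] 2355 mean [494.9 255.  673.2] zmax 760.8 pca 41.9 rect [499.8 280.9] [ 69.9 235.3] 44.7
300
blob px [194. 246.] 2350 mean [494.8 254.9 674. ] zmax 760.8 pca 41.9 rect [499.8 280.9] [ 69.9 235.3] 44.7
320
blob px [194. 246.] 2334 mean [494.5 254.4 676.5] zmax 760.8 pca 41.5 rect [499.8 280.9] [ 69.9 235.3] 44.7
340
blob px [194. 246.] 2327 mean [494.5 254.2 677.5] zmax 760.8 pca 41.4 rect [499.8 280.9] [ 69.9 235.3] 44.7
```

View pics/g2.png

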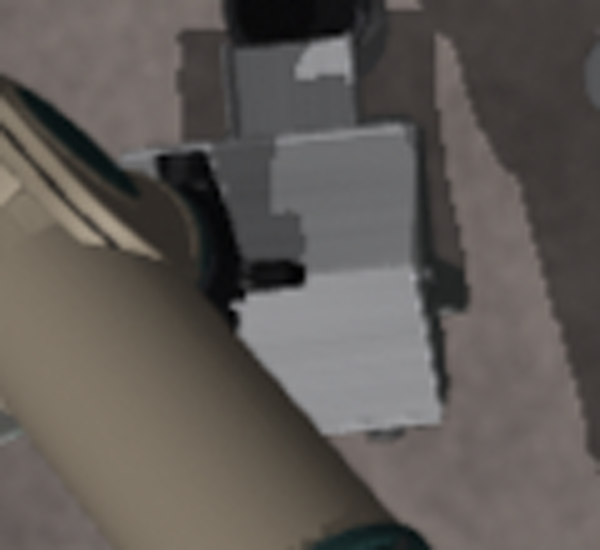

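Run:
```python
from h import *
d=get_image("side"); W=cloud(d); W0=cloud(dict(np.load("side0.npz")))
diff=(np.abs(d["range_z"]-np.load("side0.npz")["range_z"])>15); diff[:, 300:]=0
for a,b in((255,270),(270,285),(285,300),(300,315),(315,330),(330,350),(350,380)):
    m=diff&(W[...,2]>a)&(W[...,2]<b); print(a,b); blobs(m,W,4)
```

```text
255 270
270 285
285 300
blob px [213. 279.] 5 mean [538.2 345.2 297.6] zmax 299.6 pca 7.1 rect [538.9 344.8] [2.3 6.2] -6.2
300 315
blob px [217. 276.] 66 mean [531.  338.7 307.4] zmax 314.7 pca 46.2 rect [534.5 339.4] [14.1 31.2] 33.5
315 330
blob px [214. 271.] 52 mean [533.  340.9 321.2] zmax 329.4 pca 28.5 rect [535.5 340.4] [12.9 30.6] 27.0
330 350
blob px [212. 264.] 132 mean [534.2 342.5 342.5] zmax 349.9 pca 11.1 rect [537. 337.] [22.  77.1] 5.8
350 380
blob px [210. 255.] 342 mean [533.4 343.9 366.6] zmax 380.0 pca 8.9 rect [537.7 337.6] [ 30.6 124.4] 7.1
```

Run:
```python
from h import *
d=get_image("side"); W=cloud(d); W0=cloud(dict(np.load("side0.npz")))
for v in range(262,296,2):
    print(v," ".join("%d,%d,%d%s"%(*W[v,u],"" if abs(W[v,u]-W0[v,u]).max()<4 else "*") for u in range(200,236,3)))
show(d,"g3.png",(185,235,255,305),8)
```

```text
262 915,171,-1 904,167,2 549,347,340* 539,345,345* 520,349,360* 520,342,355* 530,330,341* 523,327,343* 489,340,373* 479,339,378* 477,334,376* 843,99,-4
264 909,176,-2* 899,171,0 548,348,336* 539,346,340* 531,344,344* 523,342,347* 517,338,348* 501,341,361* 490,340,367* 482,338,371* 843,110,-4 833,106,-1*Traceback (most recent call last):
  File "<stdin>", line 4, in <module>
  File "<stdin>", line 4, in <genexpr>
ValueError: cannot convert float NaN to integer
```

Run:
```python
from h import *
d=get_image("side"); W=np.nan_to_num(cloud(d)); W0=np.nan_to_num(cloud(dict(np.load("side0.npz"))))
for v in range(266,296,3):
    print(v," ".join("%d,%d,%d%s"%(*W[v,u],"" if abs(W[v,u]-W0[v,u]).max()<4 else "*") for u in range(203,233,3)))
show(d,"g3.png",(185,235,255,305),8)
```

```text
266 892,176,0 887,169,-2 540,346,334* 531,344,338* 524,342,341* 510,343,350* 502,341,354* 492,340,360* 510,322,337* 829,120,2*
269 882,183,-1 877,176,-3 550,342,316* 535,344,327* 524,343,334* 511,344,343* 503,342,346* 833,140,0 831,131,-4 823,126,-2
272 869,192,0 863,186,0 858,178,-2 539,343,315* 530,341,320* 523,338,323* 526,330,315* 551,308,284 619,260,208 607,259,215
275 861,198,-3 852,194,0 847,186,-2 540,344,306* 529,343,313* 524,339,313* 528,330,305* 539,316,288* 538,309,284 590,271,224
278 847,208,0 843,200,-2 835,195,0 0,0,0* 531,343,303* 526,339,304* 524,333,301* 537,319,283 534,313,281 577,280,229
281 836,215,0 832,208,-1 637,302,194* 545,344,286 535,343,292* 535,335,286 535,329,282 537,320,274 538,312,268 562,290,236
284 829,221,-2 632,314,197 541,354,287 538,349,285 533,345,286 532,339,282 536,329,273 536,322,268 535,315,263 538,306,255
287 629,325,197 616,324,204 537,358,283 531,354,285 531,347,280 534,339,272 535,331,265 534,324,261 535,317,255 537,308,247
290 610,336,208 603,333,210 536,360,277 533,355,275 533,348,270 533,341,265 532,334,260 535,326,252 537,317,244 534,311,243
293 595,345,215 584,344,221 540,360,264 532,357,268 533,350,262 533,343,257 535,334,249* 536,326,242 532,321,242 529,315,239
```

View pics/g3.png

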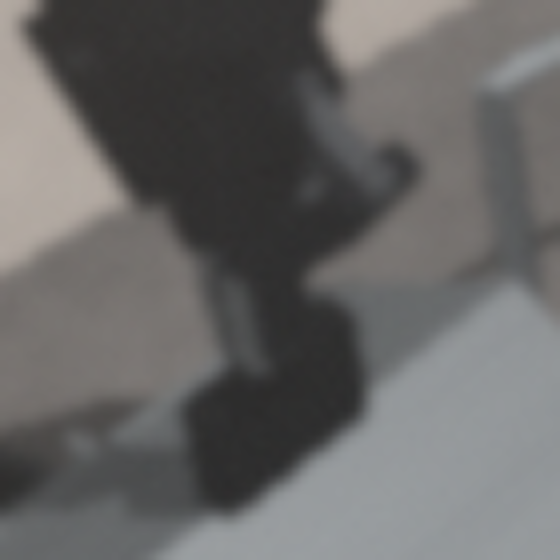

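Run:
```python
from h import *
W=np.nan_to_num(cloud(dict(np.load("top0.npz"))))
for v in range(334,366,3):
    print(v," ".join("%d,%d,%d"%(*W[v,u],) for u in range(512,566,4)))
st()
```

```text
334 230,-645,-1 230,-660,-4 230,-675,-6 231,-685,1 231,-700,0 231,-714,-2 232,-725,2 232,-740,0 232,-754,0 272,-632,264 275,-634,282 277,-637,298 277,-649,295 281,-647,319
337 221,-641,7 220,-660,-4 221,-671,0 221,-685,0 222,-696,7 221,-714,-2 222,-724,5 222,-740,0 221,-755,-3 280,-577,371 283,-580,385 284,-587,391 285,-593,399 270,-656,302
340 211,-643,2 210,-659,-2 210,-672,-1 211,-686,0 211,-699,0 212,-710,4 211,-728,-3 212,-739,1 272,-569,367 275,-570,384 277,-574,396 278,-581,402 282,-580,423 284,-583,435
343 201,-643,3 200,-658,-1 201,-669,5 200,-686,-3 201,-698,1 202,-710,4 255,-572,316 258,-575,333 266,-563,377 269,-565,394 271,-569,405 274,-570,423 277,-573,436 278,-578,445
346 190,-644,-1 234,-549,247 239,-548,274 242,-553,287 246,-554,310 248,-560,319 249,-568,325 255,-562,360 259,-561,382 263,-562,400 264,-567,409 268,-567,427 270,-572,438 273,-572,456
349 180,-643,0 227,-544,256 233,-542,286 236,-547,299 237,-556,304 236,-568,302 244,-560,341 249,-558,368 252,-559,386 255,-561,401 259,-561,421 263,-561,439 265,-564,452 267,-568,462
352 170,-643,1 227,-526,299 232,-527,32
[... 342 characters left out ...]
149,-658,-1 212,-534,305 217,-534,327 221,-536,346 150,-713,-2 150,-726,-1 150,-740,-2 227,-564,374 232,-562,398 237,-562,419 241,-560,441 245,-561,456 248,-562,473
361 141,-640,8 139,-658,-2 140,-670,1 139,-685,-2 213,-537,344 213,-547,346 140,-725,0 141,-738,1 141,-753,0 222,-569,385 226,-570,402 233,-562,436 237,-564,451 242,-560,475
364 128,-644,-3 130,-656,2 128,-673,-5 130,-684,0 129,-700,-5 128,-715,-8 131,-723,3 131,-738,1 130,-754,-4 130,-768,-4 215,-578,388 223,-569,423 229,-566,447 233,-566,465
t 4.78 pos [538.3 332.5 283.5] rot [2.071 1.571 0.609] F [ 0.5  0.2 -0.8] w -0.5 q [-0.35  0.57 -0.42  1.48  0.25  1.14 -0.7 ]
[[0.0, 0.994, 0.108], [0.0, 0.108, -0.994], [-1.0, 0.0, -0.0]]
```

The fingers shut just above the grip's top. The cloud puts the tips about 32 mm further back than the stated tool offset, and the sideways position is right. I'll open, go 31 mm lower and grip again.

jog_arm(series=[[[0,0,0],[0,0,0],-0.3],[[0,0,0],[0,0.8,0],-0.3],[[0,0,0],[0,0,0],-0.3],[[0,0,0],[0,0,0],-0.3],[[0,0,0],[10,0,0],-0.3],[[0,0,0],[11,0,0],-0.3],[[0,0,0],[10,0,0],-0.3],[[0,0,0],[0,0,0],-0.3]])

```text
clock: 5.78
eef_pos: [538.5, 332.0, 251.1]
tool_rot: [-1.057, 1.568, -2.519]
force: [0.3, 0.2, -0.7]
width: 55.6
```

jog_arm(series=[[[0,0,0],[0,0,0],1],[[0,0,0],[0,0,0],1],[[0,0,0],[0,0,0],1],[[0,0,0],[0,0,0],1],[[0,0,0],[0,0,0],1]])

```text
clock: 6.4
eef_pos: [539.6, 332.9, 253.2]
tool_rot: [1.967, 1.569, 0.505]
force: [0.4, 0.3, 3.2]
width: 12.8
```

jog_arm(series=[[[0,0,0],[-10,0,0],1],[[0,0,0],[-25,0,0],1],[[0,0,0],[-30,0,0],1],[[0,0,0],[-30,0,0],1],[[0,0,0],[-30,0,0],1],[[0,0,0],[0,0,0],1]])

```text
clock: 7.15
eef_pos: [539.4, 333.3, 379.5]
tool_rot: [2.171, 1.567, 0.709]
force: [0.6, -0.6, -3.2]
width: 12.6
```

Run:
```python
from h import *
s=st(); print("theta",theta())
p=s["eef_pos"]; t=theta()
T=down(t);T2=down(t-11.5)
plan([((688,150,p[2]),T2,1,40,5),((688,8.6,p[2]),T2,1,36,5),((688,8.6,210),T2,1,36,5)])
```

```text
t 7.15 pos [539.4 333.3 379.5] rot [2.171 1.567 0.709] F [ 0.6 -0.6 -3.2] w 12.6 q [-0.35  0.51 -0.43  1.32  0.21  1.35 -0.67]
[[0.003, 0.994, 0.108], [0.002, 0.108, -0.994], [-1.0, 0.003, -0.002]]
theta 6.211285784601532
-> [688.  150.  379.5] 6 rows
  [[1.9,-0.0,-0.0],[-0.0,21.3,33.1],1],[[1.9,-0.0,-0.0],[-0.0,22.4,32.3],1],[[1.9,-0.0,-0.0],[0.0,23.5,31.6],1],[[1.9,-0.0,-0.0],[0.0,24.5,30.8],1],[[1.9,-0.0,-0.0],[0.0,25.5,29.9],1],[[1.9,-0.0,-0.0],[0.0,26.5,29.0],1]
-> [688.    8.6 379.5] 4 rows
  x4 [[0.0,0.0,0.0],[0.0,3.3,35.2],1]
-> [688.    8.6 210. ] 5 rows
  x5 [[0.0,0.0,0.0],[33.9,0.0,0.0],1]
```

jog_arm(series=[[[1.9,0,0],[0,21.3,33.1],1],[[1.9,0,0],[0,22.4,32.3],1],[[1.9,0,0],[0,23.5,31.6],1],[[1.9,0,0],[0,24.5,30.8],1],[[1.9,0,0],[0,25.5,29.9],1],[[1.9,0,0],[0,26.5,29],1]])

```text
clock: 7.9
eef_pos: [687.5, 147.9, 374.9]
tool_rot: [-1.213, 1.566, -2.875]
force: [1.8, 0.4, -2.6]
width: 13.0
```

jog_arm(series=[[[0,0,0],[0,3.3,35.2],1],[[0,0,0],[0,3.3,35.2],1],[[0,0,0],[0,3.3,35.2],1],[[0,0,0],[0,3.3,35.2],1],[[0,0,0],[34,0,0],1],[[0,0,0],[34,0,0],1],[[0,0,0],[34,0,0],1],[[0,0,0],[34,0,0],1]])

```text
clock: 8.9
eef_pos: [686.5, 7.7, 238.1]
tool_rot: [-1.467, 1.567, -3.128]
force: [0.6, 0.0, -3.0]
width: 12.6
```

jog_arm(series=[[[0,0,0],[0,0,0],1],[[0,0,0],[0,0,0],1]])

```text
clock: 9.15
eef_pos: [688.4, 8.0, 241.9]
tool_rot: [2.342, 1.57, 0.681]
force: [-0.2, 0.4, -2.3]
width: 13.5
```

Run:
```python
from h import *
s=st(); print("theta",theta())
d=get_image("side"); show(d,"r1.png",(200,150,400,320),3)
W=cloud(d);m=np.zeros((480,640),bool); m[150:320,200:400]=1
blobs(m&(W[...,2]>150)&(W[...,2]<262),W,60)
plan([((688,8.6,190),down(-5),1,36,5)])
```

```text
t 9.15 pos [688.4   8.  241.9] rot [2.342 1.57  0.681] F [-0.2  0.4 -2.3] w 13.5 q [ 0.13  0.69 -0.33  1.37  0.23  1.13 -0.33]
[[0.0, 0.996, -0.09], [0.0, -0.09, -0.996], [-1.0, 0.0, -0.0]]
theta -5.181285841224366
blob px [289. 222.] 2747 mean [655.9  21.  207.7] zmax 261.5 pca 73.4 rect [688.7  11.2] [189.2 272.7] 83.7
blob px [236. 295.] 1834 mean [565.5 279.8 181. ] zmax 242.4 pca 21.2 rect [544.  306.2] [103.6 161.4] 6.8
-> [688.    8.6 190. ] 2 rows
  x2 [[-0.1,-0.0,-0.1],[26.4,-0.6,-0.2],1]
```

View pics/r1.png

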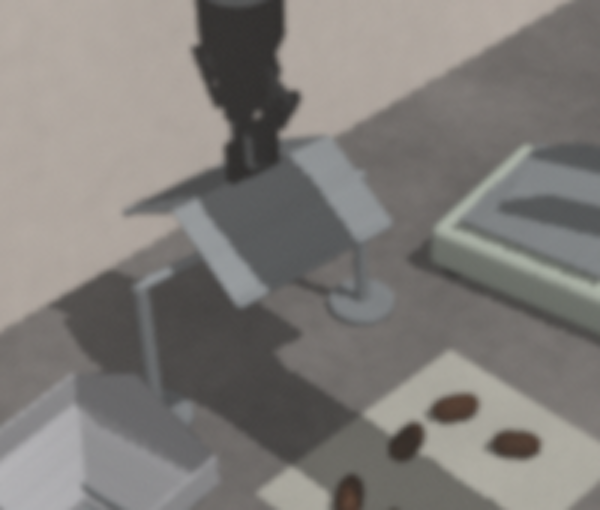

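The cover hangs level in the jaws, centred over the rail (bar end at crop (150,280), right post at (360,270)). I'll lower it.

jog_arm(series=[[[0,0,0],[25,0,0],1],[[0,0,0],[25,0,0],1],[[0,0,0],[4,0,0],1],[[0,0,0],[2,0,0],1],[[0,0,0],[0,0,0],1],[[0,0,0],[0,0,0],1]])

```text
clock: 9.95
eef_pos: [688.8, 8.0, 186.6]
tool_rot: [1.728, 1.569, 0.067]
force: [-0.6, -0.1, -2.8]
width: 13.0
```

jog_arm(series=[[[0,0,0],[1.5,0,0],1],[[0,0,0],[1.5,0,0],1],[[0,0,0],[0,0,0],1]])

```text
clock: 10.32
eef_pos: [690.2, 8.0, 184.3]
tool_rot: [1.714, 1.566, 0.053]
force: [2.4, 0.2, 5.1]
width: 12.8
```

jog_arm(series=[[[0,0,0],[0,0,0],-0.2],[[0,0,0],[0,0,0],-0.2],[[0,0,0],[0,0,0],-0.2],[[0,0,0],[0,0,0],-0.2],[[0,0,0],[-20,0,0],-0.2],[[0,0,0],[-40,0,0],-0.2],[[0,0,0],[-50,0,0],-0.2],[[0,0,0],[0,0,0],-0.2]])

```text
clock: 11.32
eef_pos: [690.8, 8.5, 297.6]
tool_rot: [1.756, 1.562, 0.095]
force: [0.6, -0.4, -0.6]
width: 51.4
```

Run:
```python
from h import *
s=st(); print("theta",theta())
d=get_image("side"); show(d,"r2.png",(200,150,400,320),3)
W=cloud(d);m=np.zeros((480,640),bool); m[150:320,200:400]=1
blobs(m&(W[...,2]>110)&(W[...,2]<230),W,60)
blobs(m&(W[...,2]>193)&(W[...,2]<230)&(d["img"].sum(-1)<250),W,20)
d=get_image("top");W=cloud(d);blobs(nuts(d,W,(280,370,232,303)),W)
```

```text
t 11.32 pos [690.8   8.5 297.6] rot [1.756 1.562 0.095] F [ 0.6 -0.4 -0.6] w 51.4 q [ 0.13  0.65 -0.34  1.29  0.22  1.23 -0.31]
[[0.009, 0.996, -0.091], [0.001, -0.091, -0.996], [-1.0, 0.009, -0.002]]
theta -5.193539097541759
blob px [209. 154.] 197 mean [1244.1 -126.9  126.9] zmax 162.1 pca -89.7 rect [1242.3 -141.4] [ 20.5 119.6] -87.9
blob px [289. 236.] 2943 mean [662.1  18.1 154.5] zmax 222.9 pca 78.3 rect [688.5  11.4] [189.5 272.6] 82.3
blob px [234. 300.] 2593 mean [569.2 286.9 166.3] zmax 229.7 pca 25.6 rect [544.2 307.5] [108.8 159.7] 7.3
blob px [284. 216.] 155 mean [686.   12.3 207.6] zmax 222.9 pca 83.6 rect [687.3   9.7] [14.6 57.5] 83.9
blob px [300. 255.] 86 mean [492.7  85.2  18.6] zmax 31.5 pca -53.0 rect [492.8  85.5] [26.6 42.3] -53.6
blob px [321. 254.] 19 mean [497.6  13.7  19.7] zmax 29.5 pca 29.5 rect [495.4  14.1] [11.6 21.3] 14.9
blob px [299. 272.] 84 mean [434.8  88.6  19.1] zmax 31.4 pca -50.5 rect [435.1  89. ] [26.9 40.7] -46.9
```

View pics/r2.png

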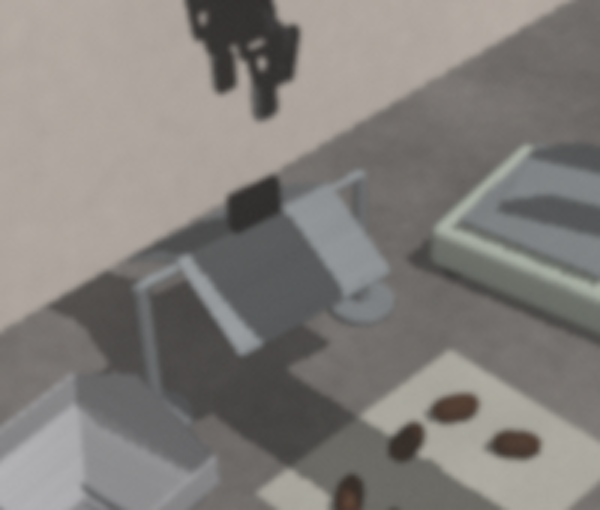

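```bash
cat >> h.py <<'E'
C=np.array([571.6,-339.5]); a=np.radians(20.6); SX=np.array([np.cos(a),np.sin(a)]); SY=np.array([-np.sin(a),np.cos(a)])
def nutplan(xy,long_deg,spot,via=None,zg=-4,zr=79,hr=.15,zt=150):
    th=(long_deg+90+90)%180-90; T=down(th); S=down(20.6); x,y=xy; sx,sy=C+spot[0]*SX+spot[1]*SY
    w=[]
    if via is not None: w.append((via,T,-.1,45,8))
    w+=[((x,y,60),T,-.1,45,8),((x,y,zg),T,-.1,22,8)]
    print("=== pick");q=plan(w)
    print("=== carry");q=plan([((x,y,zt),T,1,50,8),((sx,sy,zt),S,1,48,8),((sx,sy,zr),S,1,30,8)],q)
E
python3 - <<'E'
from h import *
nutplan((493,86),-54,(-26,23),(540,70,240))
E
```

```text
=== pick
-> [540.  70. 240.] 6 rows
  [[-6.9,0.0,-0.0],[8.8,-25.5,-8.1],-0.1],[[-6.9,0.0,-0.0],[8.8,-24.4,-11.1],-0.1],[[-6.9,0.0,-0.0],[8.8,-22.9,-13.9],-0.1],[[-6.9,0.0,-0.0],[8.8,-21.1,-16.5],-0.1],[[-6.9,0.0,-0.0],[8.8,-18.9,-18.9],-0.1],[[-6.9,0.0,-0.0],[8.8,-16.5,-21.1],-0.1]
-> [493.  86.  60.] 5 rows
  x5 [[0.0,0.0,0.0],[36.0,-5.7,-8.1],-0.1]
-> [493.  86.  -4.] 3 rows
  x3 [[0.0,0.0,0.0],[21.3,0.0,0.0],-0.1]
=== carry
-> [493.  86. 150.] 4 rows
  x4 [[0.0,0.0,0.0],[-38.5,0.0,0.0],1]
-> [ 539.2 -327.1  150. ] 9 rows
  [[1.7,0.0,0.0],[0.0,-22.8,40.2],1],[[1.7,0.0,0.0],[0.0,-21.6,40.8],1],[[1.7,0.0,0.0],[0.0,-20.4,41.4],1],[[1.7,0.0,0.0],[0.0,-19.1,42.0],1],[[1.7,0.0,0.0],[0.0,-17.9,42.6],1],[[1.7,0.0,0.0],[0.0,-16.6,43.1],1],[[1.7,0.0,0.0],[0.0,-15.3,43.6],1],[[1.7,0.0,0.0],[0.0,-14.0,44.0],1],[[1.7,0.0,0.0],[0.0,-12.7,44.4],1]
-> [ 539.2 -327.1   79. ] 3 rows
  x3 [[0.0,0.0,0.0],[23.7,0.0,0.0],1]
```

jog_arm(series=[[[-6.9,0,0],[8.8,-25.5,-8.1],-0.1],[[-6.9,0,0],[8.8,-24.4,-11.1],-0.1],[[-6.9,0,0],[8.8,-22.9,-13.9],-0.1],[[-6.9,0,0],[8.8,-21.1,-16.5],-0.1],[[-6.9,0,0],[8.8,-18.9,-18.9],-0.1],[[-6.9,0,0],[8.8,-16.5,-21.1],-0.1],[[0,0,0],[36,-5.7,-8.1],-0.1],[[0,0,0],[36,-5.7,-8.1],-0.1]])

```text
clock: 12.42
eef_pos: [519.8, 75.8, 165.9]
tool_rot: [-2.111, 1.569, -3.049]
force: [0.9, -0.6, -0.3]
width: 47.5
```

jog_arm(series=[[[0,0,0],[36,-5.7,-8.1],-0.1],[[0,0,0],[36,-5.7,-8.1],-0.1],[[0,0,0],[36,-5.7,-8.1],-0.1],[[0,0,0],[21.3,0,0],-0.1],[[0,0,0],[21.3,0,0],-0.1],[[0,0,0],[16,0,0],-0.1],[[0,0,0],[0,0,0],-0.1],[[0,0,0],[0,0,0],-0.1]])

```text
clock: 13.42
eef_pos: [493.1, 85.7, 1.4]
tool_rot: [1.666, 1.57, 0.728]
force: [0.3, 0.8, -0.7]
width: 47.1
```

Run:
```python
from h import *
st();print(theta())
d=get_image("side");W=cloud(d);W0=cloud(dict(np.load("side0.npz")))
df=(abs(W[...,2]-W0[...,2])>6)&(np.hypot(W[...,0]-493,W[...,1]-86)<70)
for a,b in((3,10),(10,16),(16,25),(25,40)):
    print(a,b);blobs(df&(W[...,2]>a)&(W[...,2]<b),W,3)
show(d,"n1.png",(280,230,400,330),5)
```

```text
t 13.43 pos [493.1  85.7   1.4] rot [1.666 1.57  0.728] F [ 0.3  0.8 -0.7] w 47.1 q [-0.05  0.8  -0.26  2.08  0.61  0.34 -0.19]
[[0.0, 0.807, 0.591], [0.0, 0.591, -0.807], [-1.0, 0.0, -0.0]]
36.220984039565685
3 10
10 16
blob px [325. 318.] 3 mean [465.3  79.9  15.7] zmax 15.8 pca 81.6 rect [465.   79.6] [1.6 6.6] 78.4
16 25
blob px [307. 311.] 3 mean [515.2  98.7  19.4] zmax 21.1 pca -46.2 rect [515.3  98.5] [0.  3.7] -46.3
blob px [304. 314.] 10 mean [512.1 112.8  20.6] zmax 23.5 pca 2.5 rect [512.  113.6] [ 6.6 14.3] 19.3
blob px [326. 316.] 11 mean [464.7  77.3  21.5] zmax 24.7 pca 56.3 rect [464.4  77. ] [ 4.8 11.1] 55.2
25 40
blob px [304. 310.] 24 mean [513.  109.8  32.5] zmax 39.8 pca -70.1 rect [515.9 107.4] [11.8 19.1] -53.0
blob px [327. 312.] 22 mean [464.4  74.5  32.8] zmax 39.1 pca 88.5 rect [464.2  73.8] [ 6.5 20. ] -87.1
```

View pics/n1.png

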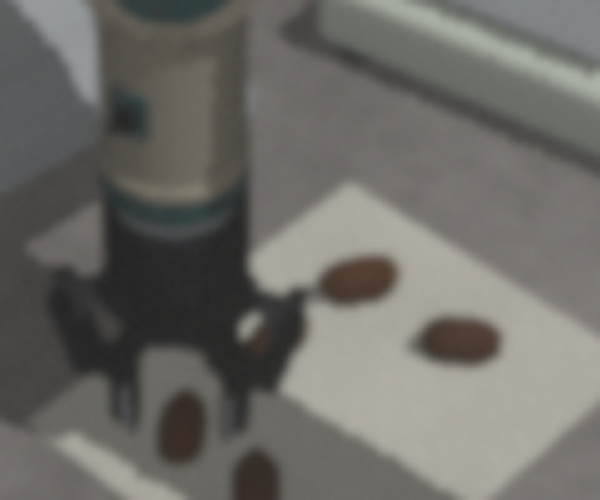

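jog_arm(series=[[[0,0,0],[6.5,0,0],-0.1],[[0,0,0],[0,0,0],1],[[0,0,0],[0,0,0],1],[[0,0,0],[0,0,0],1],[[0,0,0],[0,0,0],1]])

```text
clock: 14.1
eef_pos: [493.1, 85.6, -5.1]
tool_rot: [0.639, 1.57, -0.3]
force: [-1.2, -0.6, 5.6]
width: 24.1
```

Run:
```python
from h import *
st()
```

```text
t 14.1 pos [493.1  85.6  -5.1] rot [ 0.639  1.57  -0.3  ] F [-1.2 -0.6  5.6] w 24.1 q [-0.06  0.82 -0.25  2.08  0.62  0.32 -0.2 ]
[[0.0, 0.807, 0.591], [-0.0, 0.591, -0.807], [-1.0, 0.0, 0.0]]
```

jog_arm(series=[[[0,0,0],[-38.5,0,0],1],[[0,0,0],[-38.5,0,0],1],[[0,0,0],[-38.5,0,0],1],[[0,0,0],[-38.5,0,0],1],[[1.7,0,0],[0,-22.8,40.2],1],[[1.7,0,0],[0,-21.6,40.8],1],[[1.7,0,0],[0,-20.4,41.4],1],[[1.7,0,0],[0,-19.1,42],1]])

```text
clock: 15.1
eef_pos: [514.4, -99.4, 148.5]
tool_rot: [1.773, 1.571, 0.715]
force: [-0.1, 1.0, -0.4]
width: 23.9
```

jog_arm(series=[[[1.7,0,0],[0,-17.9,42.6],1],[[1.7,0,0],[0,-16.6,43.1],1],[[1.7,0,0],[0,-15.3,43.6],1],[[1.7,0,0],[0,-14,44],1],[[1.7,0,0],[0,-12.7,44.4],1],[[0,0,0],[0,0,0],1],[[0,0,0],[0,0,0],1]])

```text
clock: 15.98
eef_pos: [540.9, -326.2, 148.1]
tool_rot: [3.08, 1.569, 1.875]
force: [-0.2, 0.4, -0.8]
width: 23.6
```

Run:
```python
from h import *
st();print(theta());plan([((539.2,-327.1,79),down(20.6),1,30,8)])
```

```text
t 15.97 pos [ 540.9 -326.2  148.1] rot [3.08  1.569 1.875] F [-0.2  0.4 -0.8] w 23.6 q [ 0.77  0.72 -0.46  1.63  0.39  0.88  0.52]
[[-0.0, 0.934, 0.357], [0.002, 0.357, -0.934], [-1.0, 0.0, -0.002]]
20.945702872040595
-> [ 539.2 -327.1   79. ] 3 rows
  [[0.1,-0.0,-0.0],[23.0,-0.6,0.1],1],[[0.1,-0.0,-0.0],[23.0,-0.6,0.1],1],[[0.1,-0.0,-0.0],[23.0,-0.6,0.1],1]
```

Positioning is accurate, so I'll lower the nut and release it, then look and plan the next one.

jog_arm(series=[[[0,0,0],[23,-0.6,0],1],[[0,0,0],[23,-0.6,0],1],[[0,0,0],[23,-0.6,0],1],[[0,0,0],[0,0,0],1],[[0,0,0],[0,0,0],0.15],[[0,0,0],[0,0,0],0.15],[[0,0,0],[0,0,0],0.15],[[0,0,0],[-30,0,0],0.15]])

```text
clock: 16.98
eef_pos: [537.8, -327.3, 108.4]
tool_rot: [-2.371, 1.566, 2.706]
force: [0.0, 0.0, -0.1]
width: 36.1
```

jog_arm(series=[[[0,0,0],[-45,0,0],0.15],[[0,0,0],[0,0,0],-0.1]])

```text
clock: 17.23
eef_pos: [542.0, -329.0, 158.8]
tool_rot: [0.703, 1.563, -0.503]
force: [-0.2, -0.1, -0.3]
width: 46.8
```

```bash
cat >> h.py <<'E'
def look():
    d=get_image("top");W=cloud(d);print("NUTS");blobs(nuts(d,W,(260,385,225,310)),W)
    r=d["img"].astype(int);m=np.zeros((480,640),bool);m[195:260,385:460]=1
    print("SCOOP");blobs(m&(r[...,0]>r[...,2]+12)&(r.sum(-1)<300)&(W[...,2]>75)&(W[...,2]<120),W,15)
    m[:]=0;m[225:295,420:470]=1
    print("HANDLE");blobs(m&(r.sum(-1)<130)&(W[...,2]>95)&(W[...,2]<130),W,15)
    return d
E
python3 - <<'E'
from h import *
st();look()
nutplan((435.3,89),-50,(-26,-23))
E
```

```text
t 17.23 pos [ 542.  -329.   158.8] rot [ 0.703  1.563 -0.503] F [-0.2 -0.1 -0.3] w 46.8 q [ 0.78  0.71 -0.47  1.63  0.39  0.89  0.53]
[[0.007, 0.934, 0.357], [-0.004, 0.357, -0.934], [-1.0, 0.005, 0.006]]
NUTS
blob px [325. 252.] 78 mean [502.1  -0.6  19.5] zmax 31.0 pca -75.4 rect [501.8  -1.2] [24.9 37.9] -89.3
blob px [344. 254.] 91 mean [498.  -65.8  19. ] zmax 28.7 pca 60.4 rect [498.2 -66.2] [27.7 44.4] 45.7
blob px [299. 271.] 79 mean [435.4  88.8  19.6] zmax 31.3 pca -50.2 rect [436.1  89.9] [24.9 40.3] -44.6
blob px [345. 275.] 90 mean [424.3 -69.4  18.9] zmax 31.2 pca 40.0 rect [424.2 -70.4] [24.7 46.9] 45.6
SCOOP
blob px [425. 243.] 81 mean [ 532.8 -323.4   98.1] zmax 106.2 pca -62.6 rect [ 533.1 -323.8] [25.2 34.6] -71.5
HANDLE
blob px [424. 242.] 26 mean [ 537.7 -321.2  100. ] zmax 106.2 pca -61.5 rect [ 539.4 -321.2] [13.2 35.8] -57.7
blob px [445. 266.] 69 mean [ 460.3 -381.8  119.7] zmax 127.2 pca 31.4 rect [ 462.5 -382. ] [17.5 43.6] 24.2
=== pick
-> [435.3  89.   60. ] 10 rows
  [[-1.9,0.0,-0.0],[9.5,5.0,-42.8],-0.1],[[-1.9,0.0,-0.0],[9.6,6.5,-42.6],-0.1],[[-1.9,0.0
[... 211 characters left out ...]
4.8,-40.4],-0.1],[[-1.9,0.0,-0.0],[9.7,16.2,-39.9],-0.1],[[-1.9,0.0,-0.0],[9.7,17.5,-39.4],-0.1]
-> [435.3  89.   -4. ] 3 rows
  x3 [[0.0,0.0,0.0],[21.3,0.0,0.0],-0.1]
=== carry
-> [435.3  89.  150. ] 4 rows
  x4 [[0.0,0.0,0.0],[-38.5,0.0,0.0],1]
-> [ 555.4 -370.2  150. ] 10 rows
  [[1.9,0.0,0.0],[0.0,-20.3,42.9],1],[[1.9,0.0,0.0],[0.0,-18.9,43.6],1],[[1.9,0.0,0.0],[0.0,-17.4,44.2],1],[[1.9,0.0,0.0],[0.0,-15.9,44.7],1],[[1.9,0.0,0.0],[0.0,-14.3,45.2],1],[[1.9,0.0,0.0],[0.0,-12.8,45.7],1],[[1.9,0.0,0.0],[0.0,-11.2,46.1],1],[[1.9,0.0,0.0],[0.0,-9.7,46.5],1],[[1.9,0.0,0.0],[0.0,-8.1,46.8],1],[[1.9,0.0,0.0],[0.0,-6.5,47.0],1]
-> [ 555.4 -370.2   79. ] 3 rows
  x3 [[0.0,0.0,0.0],[23.7,0.0,0.0],1]
```

jog_arm(series=[[[-1.9,0,0],[9.5,5,-42.8],-0.1],[[-1.9,0,0],[9.6,6.5,-42.6],-0.1],[[-1.9,0,0],[9.6,7.9,-42.4],-0.1],[[-1.9,0,0],[9.6,9.3,-42.1],-0.1],[[-1.9,0,0],[9.6,10.7,-41.7],-0.1],[[-1.9,0,0],[9.6,12.1,-41.3],-0.1],[[-1.9,0,0],[9.6,13.5,-40.9],-0.1],[[-1.9,0,0],[9.6,14.8,-40.4],-0.1]])

```text
clock: 18.27
eef_pos: [454.1, 7.3, 77.1]
tool_rot: [-2.214, 1.569, 3.129]
force: [1.3, 0.5, -0.0]
width: 46.9
```

jog_arm(series=[[[-1.9,0,0],[9.7,16.2,-39.9],-0.1],[[-1.9,0,0],[9.7,17.5,-39.4],-0.1],[[0,0,0],[0,0,0],-0.1],[[0,0,0],[0,0,0],-0.1]])

```text
clock: 18.77
eef_pos: [433.9, 89.1, 58.1]
tool_rot: [-1.546, 1.569, -2.42]
force: [-0.0, -0.5, 0.6]
width: 46.6
```

Run:
```python
from h import *
st();print(theta());plan([((435.3,89,20),down(40),-.1,22,8)])
```

```text
t 18.77 pos [433.9  89.1  58.1] rot [-1.546  1.569 -2.42 ] F [-0.  -0.5  0.6] w 46.6 q [-0.05  0.66 -0.31  2.21  0.58  0.35 -0.15]
[[-0.001, 0.767, 0.642], [-0.001, 0.642, -0.767], [-1.0, -0.002, 0.0]]
39.904539225693846
-> [435.3  89.   20. ] 2 rows
  x2 [[-0.0,0.0,0.1],[19.1,0.6,0.5],-0.1]
```

jog_arm(series=[[[0,0,0],[20,0.6,0.5],-0.1],[[0,0,0],[20,0.6,0.5],-0.1],[[0,0,0],[20,0,0],-0.1],[[0,0,0],[0,0,0],-0.1],[[0,0,0],[0,0,0],-0.1]])

```text
clock: 19.4
eef_pos: [436.2, 88.9, -1.1]
tool_rot: [0.128, 1.57, -0.748]
force: [0.0, 0.3, 0.7]
width: 47.1
```

Run:
```python
from h import *
st();print(theta())
```

```text
t 19.4 pos [436.2  88.9  -1.1] rot [ 0.128  1.57  -0.748] F [0.  0.3 0.7] w 47.1 q [-0.09  0.78 -0.25  2.22  0.88  0.23 -0.44]
[[0.0, 0.768, 0.64], [-0.0, 0.64, -0.768], [-1.0, 0.0, 0.0]]
39.78633572390397
```

jog_arm(series=[[[0,0,0],[1.5,0,0],-0.1],[[0,0,0],[0,0,0],1],[[0,0,0],[0,0,0],1],[[0,0,0],[0,0,0],1],[[0,0,0],[0,0,0],1],[[0,0,0],[-38.5,0,0],1],[[0,0,0],[-38.5,0,0],1],[[0,0,0],[-38.5,0,0],1]])

```text
clock: 20.4
eef_pos: [435.6, 89.9, 113.9]
tool_rot: [-2.48, 1.57, 2.93]
force: [1.7, 0.0, -0.4]
width: 23.9
```

jog_arm(series=[[[0,0,0],[-38.5,0,0],1],[[1.9,0,0],[0,-20.3,42.9],1],[[1.9,0,0],[0,-18.9,43.6],1],[[1.9,0,0],[0,-17.4,44.2],1],[[1.9,0,0],[0,-15.9,44.7],1],[[1.9,0,0],[0,-14.3,45.2],1],[[1.9,0,0],[0,-12.8,45.7],1],[[1.9,0,0],[0,-11.2,46.1],1]])

```text
clock: 21.4
eef_pos: [520.2, -232.8, 151.2]
tool_rot: [2.876, 1.571, 1.769]
force: [-0.3, -0.4, -0.4]
width: 23.7
```

jog_arm(series=[[[1.9,0,0],[0,-9.7,46.5],1],[[1.9,0,0],[0,-8.1,46.8],1],[[1.9,0,0],[0,-6.5,47],1],[[0,0,0],[0,0,0],1],[[0,0,0],[0,0,0],1]])

```text
clock: 22.02
eef_pos: [556.5, -367.9, 150.8]
tool_rot: [3.127, 1.569, 1.923]
force: [-0.2, 0.3, -1.0]
width: 23.5
```

Run:
```python
from h import *
st();print(theta());plan([((555.4,-370.2,79),down(20.6),1,30,8)])
```

```text
t 22.02 pos [ 556.5 -367.9  150.8] rot [3.127 1.569 1.923] F [-0.2  0.3 -1. ] w 23.5 q [ 0.88  0.8  -0.61  1.52  0.51  0.99  0.49]
[[-0.001, 0.934, 0.358], [0.002, 0.358, -0.934], [-1.0, 0.0, -0.002]]
20.970778707706117
-> [ 555.4 -370.2   79. ] 3 rows
  [[0.1,-0.0,-0.0],[23.9,-0.6,0.6],1],[[0.1,-0.0,-0.0],[23.9,-0.6,0.6],1],[[0.1,-0.0,-0.0],[23.9,-0.6,0.6],1]
```

jog_arm(series=[[[0,0,0],[24,-0.6,0.6],1],[[0,0,0],[24,-0.6,0.6],1],[[0,0,0],[24,-0.6,0.6],1],[[0,0,0],[0,0,0],1],[[0,0,0],[0,0,0],0.15],[[0,0,0],[0,0,0],0.15],[[0,0,0],[0,0,0],0.15],[[0,0,0],[-30,0,0],0.15]])

```text
clock: 23.02
eef_pos: [554.0, -370.8, 107.5]
tool_rot: [-2.405, 1.566, 2.672]
force: [-0.0, -1.0, 0.5]
width: 36.3
```

jog_arm(series=[[[0,0,0],[-45,0,0],0.15],[[0,0,0],[0,0,0],-0.1],[[0,0,0],[0,0,0],-0.1]])

```text
clock: 23.4
eef_pos: [555.3, -371.6, 154.0]
tool_rot: [-1.31, 1.57, -2.516]
force: [-0.6, 0.5, -0.5]
width: 47.3
```

Run:
```python
from h import *
st();look()
nutplan((502,-.6),-75.5,(18,23))
```

```text
t 23.4 pos [ 555.3 -371.6  154. ] rot [-1.31   1.57  -2.516] F [-0.6  0.5 -0.5] w 47.3 q [ 0.88  0.79 -0.61  1.52  0.51  0.99  0.5 ]
[[-0.001, 0.934, 0.357], [-0.0, 0.357, -0.934], [-1.0, -0.001, 0.0]]
NUTS
blob px [329. 255.] 158 mean [492.5 -11.8  19.8] zmax 31.3 pca 56.3 rect [493.6 -14.2] [37.2 80.4] 59.7
blob px [345. 275.] 89 mean [424.3 -69.6  19.3] zmax 32.0 pca 39.0 rect [424.3 -70.3] [24.7 46.7] 45.8
SCOOP
blob px [432. 241.] 177 mean [ 542.2 -346.1   98. ] zmax 108.0 pca -65.1 rect [ 543.8 -349. ] [24.7 92.9] -64.8
HANDLE
blob px [433. 239.] 79 mean [ 547.5 -350.9   99.7] zmax 108.0 pca -69.3 rect [ 545.8 -345.7] [21.6 83.6] -70.9
blob px [443. 263.] 127 mean [ 471.4 -375.3  119.6] zmax 127.7 pca 22.7 rect [ 471.9 -376.5] [17.9 69.4] 21.5
=== pick
-> [502.   -0.6  60. ] 9 rows
  [[0.7,-0.0,0.0],[10.4,9.2,-40.6],-0.1],[[0.7,-0.0,0.0],[10.4,8.7,-40.7],-0.1],[[0.7,-0.0,0.0],[10.4,8.2,-40.8],-0.1],[[0.7,-0.0,0.0],[10.4,7.7,-40.9],-0.1],[[0.7,-0.0,0.0],[10.4,7.2,-41.0],-0.1],[[0.7,-0.0,0.0],[10.4,6.7,-41.1],-0.1],[[0.7,-0.0,0.0],[10.4,6.2,-41.2],-0.1],[[0.7,-0.0,0.0],[10.4,5.7,-41.2],-0.1],[[0.7,-0.0,0.0],[10.4,5.1,-41.3],-0.1]
-> [502.   -0.6  -4. ] 3 rows
  x3 [[0.0,0.0,0.0],[21.3,0.0,0.0],-0.1]
=== carry
-> [502.   -0.6 150. ] 4 rows
  x4 [[0.0,0.0,0.0],[-38.5,0.0,0.0],1]
-> [ 580.4 -311.6  150. ] 7 rows
  [[-0.9,0.0,0.0],[0.0,-0.3,45.8],1],[[-0.9,0.0,0.0],[0.0,-1.0,45.8],1],[[-0.9,0.0,0.0],[0.0,-1.7,45.8],1],[[-0.9,0.0,0.0],[0.0,-2.4,45.8],1],[[-0.9,0.0,0.0],[0.0,-3.1,45.7],1],[[-0.9,0.0,0.0],[0.0,-3.8,45.7],1],[[-0.9,0.0,0.0],[0.0,-4.5,45.6],1]
-> [ 580.4 -311.6   79. ] 3 rows
  x3 [[0.0,0.0,0.0],[23.7,0.0,0.0],1]
```

A nut has been knocked against its neighbour (blob at px (329,255)), and the scoop has shifted about 6 mm in -x. I'll look closer.

Run:
```python
from h import *
d=get_image("top");W=cloud(d);m=nuts(d,W,(300,370,235,290))
n,l,s,c=cv2.connectedComponentsWithStats(m.astype(np.uint8)); i=1+np.argmax(s[1:,4]); p=W[l==i][:,:2]
p=p[~np.isnan(p).any(1)].astype(np.float32)
_,lab,ct=cv2.kmeans(p,2,None,(3,50,.1),10,cv2.KMEANS_PP_CENTERS)
for k in(0,1):
    q=p[lab[:,0]==k];w,V=np.linalg.eigh(np.cov((q-q.mean(0)).T));print(ct[k],len(q),np.degrees(np.arctan2(V[1,1],V[0,1])),np.sqrt(w)*4,rect(q))
show(d,"n2.png",(290,225,370,285),9)
```

```text
[503.75348    4.091548] 83 103.44989759566836 [27.09273255 47.70823995] (array([504.4,   4.8]), array([24.6, 42.5]), -75.0)
[480.59647  -28.972158] 76 -146.68277976779225 [24.82892195 47.15823579] (array([480.7, -29.5]), array([22.5, 42.8]), 33.5)
```

View pics/n2.png

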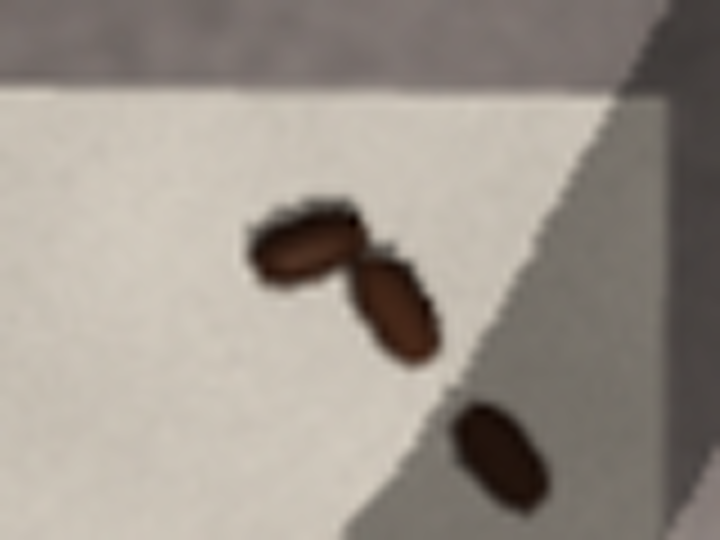

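```bash
sed -i 's/^C=np.array.*; a=/C=np.array([565.0,-340.2]); a=/' h.py
python3 - <<'E'
from h import *
nutplan((502.3,10),-76,(24,23))
E
```

```text
=== pick
-> [502.3  10.   60. ] 9 rows
  [[0.8,-0.0,0.0],[10.4,9.7,-41.6],-0.1],[[0.8,-0.0,0.0],[10.4,9.1,-41.8],-0.1],[[0.8,-0.0,0.0],[10.4,8.6,-41.9],-0.1],[[0.8,-0.0,0.0],[10.4,8.0,-42.0],-0.1],[[0.8,-0.0,0.0],[10.3,7.4,-42.1],-0.1],[[0.8,-0.0,0.0],[10.3,6.9,-42.2],-0.1],[[0.8,-0.0,0.0],[10.3,6.3,-42.3],-0.1],[[0.8,-0.0,0.0],[10.3,5.7,-42.4],-0.1],[[0.8,-0.0,0.0],[10.3,5.2,-42.5],-0.1]
-> [502.3  10.   -4. ] 3 rows
  x3 [[0.0,0.0,0.0],[21.3,0.0,0.0],-0.1]
=== carry
-> [502.3  10.  150. ] 4 rows
  x4 [[0.0,0.0,0.0],[-38.5,0.0,0.0],1]
-> [ 579.4 -310.2  150. ] 7 rows
  [[-0.9,0.0,0.0],[0.0,-0.4,47.1],1],[[-0.9,0.0,0.0],[0.0,-1.2,47.0],1],[[-0.9,0.0,0.0],[0.0,-1.9,47.0],1],[[-0.9,0.0,0.0],[0.0,-2.7,47.0],1],[[-0.9,0.0,0.0],[0.0,-3.5,46.9],1],[[-0.9,0.0,0.0],[0.0,-4.2,46.9],1],[[-0.9,0.0,0.0],[0.0,-5.0,46.8],1]
-> [ 579.4 -310.2   79. ] 3 rows
  x3 [[0.0,0.0,0.0],[23.7,0.0,0.0],1]
```

jog_arm(series=[[[0.8,0,0],[10.4,9.7,-41.6],-0.1],[[0.8,0,0],[10.4,9.1,-41.8],-0.1],[[0.8,0,0],[10.4,8.6,-41.9],-0.1],[[0.8,0,0],[10.4,8,-42],-0.1],[[0.8,0,0],[10.3,7.4,-42.1],-0.1],[[0.8,0,0],[10.3,6.9,-42.2],-0.1],[[0.8,0,0],[10.3,6.3,-42.3],-0.1],[[0.8,0,0],[10.3,5.7,-42.4],-0.1]])

```text
clock: 24.5
eef_pos: [508.8, -31.2, 70.1]
tool_rot: [-2.005, 1.569, 2.96]
force: [0.2, 0.2, -0.0]
width: 46.9
```

jog_arm(series=[[[0.8,0,0],[10.3,5.2,-42.5],-0.1],[[0,0,0],[0,0,0],-0.1],[[0,0,0],[0,0,0],-0.1]])

```text
clock: 24.88
eef_pos: [503.7, 9.5, 60.3]
tool_rot: [-1.354, 1.569, -2.685]
force: [-0.4, -0.8, -0.3]
width: 46.6
```

Run:
```python
from h import *
st();print(theta());plan([((502.3,10,-3),down(14),-.1,22,8)])
```

```text
t 24.88 pos [503.7   9.5  60.3] rot [-1.354  1.569 -2.685] F [-0.4 -0.8 -0.3] w 46.6 q [ 0.2   0.71 -0.41  2.05  0.58  0.5  -0.41]
[[-0.001, 0.971, 0.237], [-0.001, 0.237, -0.971], [-1.0, -0.002, 0.0]]
13.73322260633753
-> [502.3  10.   -3. ] 3 rows
  x3 [[-0.1,0.0,0.0],[21.1,-0.4,-0.3],-0.1]
```

jog_arm(series=[[[0,0,0],[21,0,0],-0.1],[[0,0,0],[21,0,0],-0.1],[[0,0,0],[21,0,0],-0.1],[[0,0,0],[0,0,0],1],[[0,0,0],[0,0,0],1],[[0,0,0],[0,0,0],1],[[0,0,0],[0,0,0],1],[[0,0,0],[-38.5,0,0],1]])

```text
clock: 25.88
eef_pos: [502.5, 9.9, 35.4]
tool_rot: [-1.666, 1.566, -2.996]
force: [0.3, 0.6, 1.1]
width: 23.7
```

jog_arm(series=[[[0,0,0],[-38.5,0,0],1],[[0,0,0],[-38.5,0,0],1],[[0,0,0],[-38.5,0,0],1],[[-0.9,0,0],[0,-0.4,47.1],1],[[-0.9,0,0],[0,-1.2,47],1],[[-0.9,0,0],[0,-1.9,47],1],[[-0.9,0,0],[0,-2.7,47],1],[[-0.9,0,0],[0,-3.5,46.9],1]])

```text
clock: 26.88
eef_pos: [557.8, -220.7, 152.3]
tool_rot: [0.746, 1.57, -0.506]
force: [1.1, 0.0, 0.1]
width: 23.6
```

jog_arm(series=[[[-0.9,0,0],[0,-4.2,46.9],1],[[-0.9,0,0],[0,-5,46.8],1],[[0,0,0],[0,0,0],1],[[0,0,0],[0,0,0],1]])

```text
clock: 27.38
eef_pos: [578.7, -310.1, 151.9]
tool_rot: [2.979, 1.57, 1.757]
force: [0.7, 0.5, 0.4]
width: 23.7
```

Run:
```python
from h import *
st();print(theta());plan([((579.4,-310.2,79),down(20.6),1,30,8)])
```

```text
t 27.38 pos [ 578.7 -310.1  151.9] rot [2.979 1.57  1.757] F [0.7 0.5 0.4] w 23.7 q [ 0.79  0.78 -0.6   1.55  0.5   0.97  0.38]
[[-0.0, 0.94, 0.342], [0.001, 0.342, -0.94], [-1.0, 0.0, -0.001]]
20.023836675875216
-> [ 579.4 -310.2   79. ] 3 rows
  [[-0.2,-0.0,-0.0],[24.3,0.2,0.1],1],[[-0.2,-0.0,-0.0],[24.3,0.2,0.1],1],[[-0.2,-0.0,-0.0],[24.3,0.2,0.1],1]
```

jog_arm(series=[[[0,0,0],[24.3,0.2,-2],1],[[0,0,0],[24.3,0.2,-2],1],[[0,0,0],[24.3,0.2,-2],1],[[0,0,0],[0,0,0],1],[[0,0,0],[0,0,0],0.15],[[0,0,0],[0,0,0],0.15],[[0,0,0],[0,0,0],0.15],[[0,0,0],[-30,0,0],0.15]])

```text
clock: 28.38
eef_pos: [575.7, -304.7, 107.6]
tool_rot: [-2.293, 1.566, 2.769]
force: [-0.1, -0.1, 0.9]
width: 36.3
```

jog_arm(series=[[[0,0,0],[-45,0,0],0.15],[[0,0,0],[0,0,0],-0.1],[[0,0,0],[0,0,0],-0.1]])

```text
clock: 28.75
eef_pos: [577.1, -305.2, 154.1]
tool_rot: [-0.758, 1.57, -1.98]
force: [-0.8, 0.2, -0.7]
width: 46.9
```

Run:
```python
from h import *
st();look()
nutplan((480.6,-29),33.5,(24,-23))
```

```text
t 28.75 pos [ 577.1 -305.2  154.1] rot [-0.758  1.57  -1.98 ] F [-0.8  0.2 -0.7] w 46.9 q [ 0.78  0.77 -0.6   1.56  0.5   0.96  0.37]
[[-0.0, 0.94, 0.342], [-0.0, 0.342, -0.94], [-1.0, -0.0, 0.0]]
NUTS
blob px [334. 259.] 81 mean [480.  -29.3  20. ] zmax 30.8 pca 33.7 rect [480.2 -29.8] [22.6 45.8] 34.6
blob px [345. 275.] 87 mean [424.1 -70.   18.9] zmax 30.5 pca 37.3 rect [424.4 -70.2] [24.8 46.7] 45.9
SCOOP
blob px [418. 231.] 52 mean [ 574.5 -299.4   99.5] zmax 107.7 pca -57.3 rect [ 574.3 -300. ] [20.6 29.7] -63.3
blob px [424. 244.] 71 mean [ 530.1 -320.4   99. ] zmax 107.6 pca -74.7 rect [ 530.5 -321.9] [24.8 33.2] -72.0
HANDLE
blob px [424. 243.] 28 mean [ 533.2 -319.    99.8] zmax 106.7 pca -59.2 rect [ 533.3 -319.6] [17.9 31.1] -45.2
blob px [443. 262.] 119 mean [ 473.1 -375.   119.9] zmax 129.3 pca 22.6 rect [ 472.8 -376.1] [17.7 67.5] 22.9
=== pick
-> [480.6 -29.   60. ] 10 rows
  [[7.7,0.0,0.0],[9.4,0.4,-29.2],-0.1],[[7.7,0.0,0.0],[9.4,-3.5,-29.0],-0.1],[[7.7,0.0,0.0],[9.4,-7.3,-28.3],-0.1],[[7.7,0.0,0.0],[9.4,-11.0,-27.1],-0.1],[[7.7,0.0,0.0],[9.4,-14.5,-25.4],-0.1],[[7.7,0.0,0.0],[9.4,-17.8,-23.2],-0.1],[[7.7,0.0,0.0],[9.3,-20.7,-20.6],-0.1],[[7.7,0.0,0.0],[9.3,-23.3,-17.7],-0.1],[[7.7,0.0,0.0],[9.3,-25.4,-14.4],-0.1],[[7.7,0.0,0.0],[9.3,-27.1,-10.9],-0.1]
-> [480.6 -29.   -4. ] 3 rows
  x3 [[0.0,0.0,0.0],[21.3,0.0,0.0],-0.1]
=== carry
-> [480.6 -29.  150. ] 4 rows
  x4 [[0.0,0.0,0.0],[-38.5,0.0,0.0],1]
-> [ 595.6 -353.3  150. ] 10 rows
  [[-7.7,0.0,0.0],[0.0,33.4,8.3],1],[[-7.7,0.0,0.0],[0.0,32.0,12.7],1],[[-7.7,0.0,0.0],[0.0,30.0,16.9],1],[[-7.7,0.0,0.0],[0.0,27.4,20.8],1],[[-7.7,0.0,0.0],[0.0,24.4,24.3],1],[[-7.7,0.0,0.0],[0.0,20.9,27.3],1],[[-7.7,0.0,0.0],[0.0,17.1,29.9],1],[[-7.7,0.0,0.0],[0.0,12.9,31.9],1],[[-7.7,0.0,0.0],[0.0,8.5,33.3],1],[[-7.7,0.0,0.0],[0.0,4.0,34.2],1]
-> [ 595.6 -353.3   79. ] 3 rows
  x3 [[0.0,0.0,0.0],[23.7,0.0,0.0],1]
```

jog_arm(series=[[[7.7,0,0],[9.4,0.4,-29.2],-0.1],[[7.7,0,0],[9.4,-3.5,-29],-0.1],[[7.7,0,0],[9.4,-7.3,-28.3],-0.1],[[7.7,0,0],[9.4,-11,-27.1],-0.1],[[7.7,0,0],[9.4,-14.5,-25.4],-0.1],[[7.7,0,0],[9.4,-17.8,-23.2],-0.1],[[7.7,0,0],[9.3,-20.7,-20.6],-0.1],[[7.7,0,0],[9.3,-23.3,-17.7],-0.1]])

```text
clock: 29.8
eef_pos: [500.0, -83.1, 77.8]
tool_rot: [-0.943, 1.569, 3.039]
force: [-0.2, 0.5, 0.1]
width: 47.3
```

jog_arm(series=[[[7.7,0,0],[9.3,-25.4,-14.4],-0.1],[[7.7,0,0],[9.3,-27.1,-10.9],-0.1],[[0,0,0],[0,0,0],-0.1],[[0,0,0],[0,0,0],-0.1]])

```text
clock: 30.3
eef_pos: [482.3, -29.4, 60.1]
tool_rot: [0.183, 1.57, -2.381]
force: [-0.2, -0.1, 0.0]
width: 47.0
```

Run:
```python
from h import *
st();print(theta());plan([((480.6,-29,-3),down(-56.5),-.1,22,8)])
```

```text
t 30.3 pos [482.3 -29.4  60.1] rot [ 0.183  1.57  -2.381] F [-0.2 -0.1  0. ] w 47.0 q [ 0.08  0.67 -0.12  2.11  0.2   0.38 -1.19]
[[-0.001, 0.546, -0.838], [-0.001, -0.838, -0.546], [-1.0, 0.0, 0.001]]
-56.91917891303262
-> [480.6 -29.   -3. ] 3 rows
  [[-0.1,0.0,-0.0],[21.0,-0.4,0.4],-0.1],[[-0.1,0.0,-0.0],[21.0,-0.4,0.4],-0.1],[[-0.1,0.0,-0.0],[21.0,-0.4,0.4],-0.1]
```

jog_arm(series=[[[0,0,0],[21,-0.4,0.4],-0.1],[[0,0,0],[21,-0.4,0.4],-0.1],[[0,0,0],[21,-0.4,0.4],-0.1],[[0,0,0],[0,0,0],1],[[0,0,0],[0,0,0],1],[[0,0,0],[0,0,0],1],[[0,0,0],[0,0,0],1],[[0,0,0],[-38.5,0,0],1]])

```text
clock: 31.3
eef_pos: [479.2, -28.1, 34.9]
tool_rot: [-0.561, 1.566, -3.126]
force: [0.9, -0.7, -0.2]
width: 24.0
```

jog_arm(series=[[[0,0,0],[-38.5,0,0],1],[[0,0,0],[-38.5,0,0],1],[[0,0,0],[-38.5,0,0],1],[[-7.7,0,0],[0,33.4,8.3],1],[[-7.7,0,0],[0,32,12.7],1],[[-7.7,0,0],[0,30,16.9],1],[[-7.7,0,0],[0,27.4,20.8],1],[[-7.7,0,0],[0,24.4,24.3],1]])

```text
clock: 32.3
eef_pos: [537.0, -192.1, 151.8]
tool_rot: [1.36, 1.57, -0.529]
force: [-0.1, 0.2, 0.3]
width: 23.7
```

jog_arm(series=[[[-7.7,0,0],[0,20.9,27.3],1],[[-7.7,0,0],[0,17.1,29.9],1],[[-7.7,0,0],[0,12.9,31.9],1],[[-7.7,0,0],[0,8.5,33.3],1],[[-7.7,0,0],[0,4,34.2],1],[[0,0,0],[0,0,0],1],[[0,0,0],[0,0,0],1]])

```text
clock: 33.17
eef_pos: [592.4, -352.6, 151.4]
tool_rot: [-3.038, 1.57, 2.024]
force: [0.1, 0.2, -0.5]
width: 24.3
```

Run:
```python
from h import *
st();print(theta());plan([((595.6,-353.3,79),down(20.6),1,30,8)])
```

```text
t 33.17 pos [ 592.4 -352.6  151.4] rot [-3.038  1.57   2.024] F [ 0.1  0.2 -0.5] w 24.3 q [ 0.83  0.83 -0.64  1.45  0.54  1.04  0.42]
[[-0.001, 0.94, 0.342], [0.001, 0.342, -0.94], [-1.0, -0.0, -0.001]]
20.010568071415452
-> [ 595.6 -353.3   79. ] 3 rows
  [[-0.2,-0.0,0.0],[24.1,0.9,0.6],1],[[-0.2,-0.0,0.0],[24.1,0.9,0.6],1],[[-0.2,-0.0,0.0],[24.1,0.9,0.6],1]
```

jog_arm(series=[[[0,0,0],[24.2,0.9,0.6],1],[[0,0,0],[24.2,0.9,0.6],1],[[0,0,0],[24.2,0.9,0.6],1],[[0,0,0],[0,0,0],1],[[0,0,0],[0,0,0],0.15],[[0,0,0],[0,0,0],0.15],[[0,0,0],[0,0,0],0.15],[[0,0,0],[-30,0,0],0.15]])

```text
clock: 34.17
eef_pos: [593.9, -354.1, 107.1]
tool_rot: [-2.31, 1.566, 2.752]
force: [-0.4, -0.4, -0.1]
width: 36.3
```

jog_arm(series=[[[0,0,0],[-45,0,0],0.15],[[0,0,0],[0,0,0],-0.1],[[0,0,0],[0,0,0],-0.1]])

```text
clock: 34.55
eef_pos: [595.4, -354.7, 153.8]
tool_rot: [-1.222, 1.57, -2.444]
force: [-0.5, -0.5, 0.5]
width: 46.9
```

Run:
```python
from h import *
st();look()
nutplan((424.3,-70),40,(-2,0),(440,-75,130),zr=103)
```

```text
t 34.55 pos [ 595.4 -354.7  153.8] rot [-1.222  1.57  -2.444] F [-0.5 -0.5  0.5] w 46.9 q [ 0.83  0.84 -0.64  1.44  0.54  1.05  0.43]
[[-0.0, 0.94, 0.342], [-0.0, 0.342, -0.94], [-1.0, -0.001, 0.0]]
NUTS
blob px [345. 275.] 89 mean [424.3 -69.6  18.5] zmax 30.8 pca 39.0 rect [424.3 -70.4] [24.7 47.2] 45.4
SCOOP
blob px [426. 227.] 167 mean [ 585.6 -328.2   98.1] zmax 110.2 pca -69.6 rect [ 585.4 -327.9] [23.8 88.7] -70.8
blob px [431. 241.] 177 mean [ 541.5 -344.6   98.1] zmax 108.0 pca -65.4 rect [ 541.9 -345.6] [24.9 88. ] -64.4
HANDLE
blob px [424. 228.] 36 mean [ 584.7 -320.9   99.5] zmax 104.3 pca -68.2 rect [ 586.2 -322.8] [16.5 41.9] -65.3
blob px [432. 240.] 79 mean [ 545.  -347.1   99.8] zmax 106.6 pca -66.8 rect [ 543.6 -345.9] [20.  85.1] -66.4
blob px [443. 262.] 123 mean [ 472.4 -375.4  120.1] zmax 129.7 pca 23.4 rect [ 472.7 -375.8] [17.9 67.1] 24.0
=== pick
-> [440. -75. 130.] 9 rows
  [[7.8,0.0,0.0],[2.6,-5.5,-35.1],-0.1],[[7.8,0.0,0.0],[2.6,-10.2,-34.0],-0.1],[[7.8,0.0,0.0],[2.6,-14.8,-32.3],-0.1],[[7.8,0.0,0.0],[2.6,-19.0,-30.0],-0.1],[[7.8,0.0,0.0],[2.6,-22.9,-27.2],-0.1],[[7.8,0.0,0.0],[2.6,-26.3,-23.8],-0.1],[[7.8,0.0,0.0],[2.6,-29.3,-20.0],-0.1],[[7.8,0.0,0.0],[2.6,-31.8,-15.9],-0.1],[[7.8,0.0,0.0],[2.6,-33.6,-11.4],-0.1]
-> [424.3 -70.   60. ] 2 rows
  x2 [[0.0,0.0,0.0],[35.0,-7.0,4.4],-0.1]
-> [424.3 -70.   -4. ] 3 rows
  x3 [[0.0,0.0,0.0],[21.3,0.0,0.0],-0.1]
=== carry
-> [424.3 -70.  150. ] 4 rows
  x4 [[0.0,0.0,0.0],[-38.5,0.0,0.0],1]
-> [ 563.1 -340.9  150. ] 9 rows
  [[-7.8,0.0,0.0],[0.0,33.0,7.5],1],[[-7.8,0.0,0.0],[0.0,31.6,12.0],1],[[-7.8,0.0,0.0],[0.0,29.7,16.2],1],[[-7.8,0.0,0.0],[0.0,27.2,20.1],1],[[-7.8,0.0,0.0],[0.0,24.2,23.6],1],[[-7.8,0.0,0.0],[0.0,20.8,26.7],1],[[-7.8,0.0,0.0],[0.0,16.9,29.3],1],[[-7.8,0.0,0.0],[0.0,12.8,31.3],1],[[-7.8,0.0,0.0],[0.0,8.4,32.8],1]
-> [ 563.1 -340.9  103. ] 2 rows
  x2 [[0.0,0.0,0.0],[23.5,0.0,0.0],1]
```

jog_arm(series=[[[7.8,0,0],[2.6,-5.5,-35.1],-0.1],[[7.8,0,0],[2.6,-10.2,-34],-0.1],[[7.8,0,0],[2.6,-14.8,-32.3],-0.1],[[7.8,0,0],[2.6,-19,-30],-0.1],[[7.8,0,0],[2.6,-22.9,-27.2],-0.1],[[7.8,0,0],[2.6,-26.3,-23.8],-0.1],[[7.8,0,0],[2.6,-29.3,-20],-0.1],[[7.8,0,0],[2.6,-31.8,-15.9],-0.1]])

```text
clock: 35.6
eef_pos: [457.0, -104.9, 132.2]
tool_rot: [-1.121, 1.569, 2.847]
force: [-0.1, 0.8, 0.3]
width: 47.0
```

jog_arm(series=[[[7.8,0,0],[2.6,-33.6,-11.4],-0.1],[[0,0,0],[35,-7,4.4],-0.1],[[0,0,0],[35,-7,4.4],-0.1],[[0,0,0],[0,0,0],-0.1],[[0,0,0],[0,0,0],-0.1]])

```text
clock: 36.22
eef_pos: [426.1, -69.7, 60.8]
tool_rot: [2.845, 1.571, 0.398]
force: [0.2, 1.1, 0.6]
width: 46.8
```

Run:
```python
from h import *
st();print(theta());plan([((424.5,-70,0),down(-50),-.1,22,8)])
```

```text
t 36.23 pos [426.1 -69.7  60.8] rot [2.845 1.571 0.398] F [0.2 1.1 0.6] w 46.8 q [ 0.22  0.63 -0.17  2.24  0.36  0.29 -1.15]
[[0.0, 0.64, -0.768], [0.0, -0.768, -0.64], [-1.0, 0.0, -0.0]]
-50.180952141621795
-> [424.5 -70.    0. ] 3 rows
  x3 [[-0.1,-0.0,-0.0],[20.3,-0.3,0.5],-0.1]
```

jog_arm(series=[[[0,0,0],[20,-0.3,0.5],-0.1],[[0,0,0],[20,-0.3,0.5],-0.1],[[0,0,0],[20,0,0],-0.1],[[0,0,0],[0,0,0],-0.1],[[0,0,0],[0,0,0],-0.1]])

```text
clock: 36.85
eef_pos: [424.1, -71.2, 7.2]
tool_rot: [0.244, 1.567, -2.203]
force: [-0.5, 0.2, -0.7]
width: 46.7
```

Run:
```python
from h import *
st();print(theta())
```

```text
t 36.85 pos [424.1 -71.2   7.2] rot [ 0.244  1.567 -2.203] F [-0.5  0.2 -0.7] w 46.7 q [ 0.29  0.76 -0.28  2.26  0.95  0.24 -1.73]
[[-0.002, 0.64, -0.769], [-0.003, -0.769, -0.64], [-1.0, 0.001, 0.003]]
-50.239807534826554
```

Run:
```python
from h import *
t=np.array([.163,.986,0])
T=down(-50,10,t)
s,M=plan([((425,-70.5,25),T,-.1,22,10)])
plan([((424,-70.5,-2),T,-.1,9,8)],(s,M))
```

```text
-> [425.  -70.5  25. ] 1 rows
  [[-0.3,-6.3,-7.6],[-17.8,0.0,-1.0],-0.1]
-> [424.  -70.5  -2. ] 4 rows
  x4 [[0.0,0.0,0.0],[6.7,0.7,-0.6],-0.1]
```

jog_arm(series=[[[0,0,0],[-17.8,0,0],-0.1],[[0,-3.1,-3.8],[0,0,-0.5],-0.1],[[0,-3.1,-3.8],[0,0,-0.5],-0.1],[[0,0,0],[0,0,0],-0.1],[[0,0,0],[0,0,0],-0.1]])

```text
clock: 37.48
eef_pos: [423.4, -70.1, 24.4]
tool_rot: [-0.865, 1.397, 2.972]
force: [-1.4, 0.7, 0.8]
width: 47.0
```

Run:
```python
from h import *
t=np.array([.163,.986,0])
st();T=down(-50,10,t)
plan([((424,-70.5,-2),T,-.1,9,8)])
```

```text
t 37.48 pos [423.4 -70.1  24.4] rot [-0.865  1.397  2.972] F [-1.4  0.7  0.8] w 47.0 q [ 0.48  0.82 -0.57  2.09  0.7   0.62 -1.48]
[[-0.171, 0.629, -0.758], [0.029, -0.766, -0.642], [-0.985, -0.132, 0.112]]
-> [424.  -70.5  -2. ] 3 rows
  x3 [[-0.1,-0.0,0.0],[8.6,1.4,-1.1],-0.1]
```

jog_arm(series=[[[0,0,0],[8.6,1.4,-1.1],-0.1],[[0,0,0],[8.6,1.4,-1.1],-0.1],[[0,0,0],[8.6,1.4,-1.1],-0.1],[[0,0,0],[0,0,0],-0.1],[[0,0,0],[0,0,0],1],[[0,0,0],[0,0,0],1],[[0,0,0],[0,0,0],1],[[0,0,0],[0,0,0],1]])

```text
clock: 38.48
eef_pos: [425.1, -70.2, -2.0]
tool_rot: [-0.869, 1.397, 2.967]
force: [-0.5, 0.1, 4.8]
width: 23.7
```

Run:
```python
from h import *
t=np.array([.163,.986,0])
s=st();T=down(-50,10,t)
S=down(20.6);p=s["eef_pos"]
q=plan([((p[0],p[1],150),T,1,45,8),((563.1,-340.9,150),S,1,48,8),((563.1,-340.9,103),S,1,30,8)])
```

```text
t 38.48 pos [425.1 -70.2  -2. ] rot [-0.869  1.397  2.967] F [-0.5  0.1  4.8] w 23.7 q [ 0.46  0.87 -0.53  2.09  0.74  0.57 -1.51]
[[-0.17, 0.629, -0.758], [0.03, -0.766, -0.642], [-0.985, -0.132, 0.112]]
-> [425.1 -70.2 150. ] 4 rows
  x4 [[-0.0,-0.0,0.0],[-37.4,-5.0,4.2],1]
-> [ 563.1 -340.9  150. ] 9 rows
  [[-7.8,0.1,1.2],[-3.5,32.7,7.8],1],[[-7.8,0.1,1.2],[-2.8,31.4,12.2],1],[[-7.8,0.1,1.2],[-2.2,29.5,16.3],1],[[-7.8,0.1,1.2],[-1.7,27.0,20.2],1],[[-7.8,0.1,1.2],[-1.2,24.1,23.7],1],[[-7.8,0.1,1.2],[-0.8,20.6,26.7],1],[[-7.8,0.1,1.2],[-0.5,16.8,29.3],1],[[-7.8,0.1,1.2],[-0.2,12.7,31.3],1],[[-7.8,0.1,1.2],[-0.1,8.3,32.7],1]
-> [ 563.1 -340.9  103. ] 2 rows
  x2 [[0.0,0.0,0.0],[23.5,0.0,0.0],1]
```

jog_arm(series=[[[0,0,0],[-37.4,-5,4.2],1],[[0,0,0],[-37.4,-5,4.2],1],[[0,0,0],[-37.4,-5,4.2],1],[[0,0,0],[-37.4,-5,4.2],1],[[-7.8,0.1,1.2],[-3.5,32.7,7.8],1],[[-7.8,0.1,1.2],[-2.8,31.4,12.2],1],[[-7.8,0.1,1.2],[-2.2,29.5,16.3],1],[[-7.8,0.1,1.2],[-1.7,27,20.2],1]])

```text
clock: 39.48
eef_pos: [486.4, -192.2, 149.3]
tool_rot: [-1.129, 1.471, -3.024]
force: [0.7, 0.4, 0.3]
width: 23.6
```

jog_arm(series=[[[-7.8,0.1,1.2],[-1.2,24.1,23.7],1],[[-7.8,0.1,1.2],[-0.8,20.6,26.7],1],[[-7.8,0.1,1.2],[-0.5,16.8,29.3],1],[[-7.8,0.1,1.2],[-0.2,12.7,31.3],1],[[-7.8,0.1,1.2],[-0.1,8.3,32.7],1],[[0,0,0],[0,0,0],1],[[0,0,0],[0,0,0],1]])

```text
clock: 40.35
eef_pos: [561.4, -340.9, 149.4]
tool_rot: [1.076, 1.569, -0.142]
force: [0.2, 0.9, 0.4]
width: 23.7
```

Run:
```python
from h import *
st();print(theta());plan([((563.1,-340.9,103),down(20.6),1,30,8)])
```

```text
t 40.35 pos [ 561.4 -340.9  149.4] rot [ 1.076  1.569 -0.142] F [0.2 0.9 0.4] w 23.7 q [ 1.03  0.92 -1.02  1.55  0.84  1.15  0.18]
[[0.002, 0.938, 0.345], [-0.0, 0.345, -0.938], [-1.0, 0.002, 0.001]]
20.199762920988707
-> [ 563.1 -340.9  103. ] 2 rows
  [[-0.2,0.0,-0.1],[23.2,0.7,0.2],1],[[-0.2,0.0,-0.1],[23.2,0.8,0.3],1]
```

jog_arm(series=[[[0,0,0],[23.2,0.8,0],1],[[0,0,0],[21,0.8,0],1],[[0,0,0],[0,0,0],1],[[0,0,0],[0,0,0],0.15],[[0,0,0],[0,0,0],0.15],[[0,0,0],[0,0,0],0.15],[[0,0,0],[-30,0,0],0.15],[[0,0,0],[-45,0,0],0.15]])

```text
clock: 41.35
eef_pos: [562.4, -341.2, 180.5]
tool_rot: [0.795, 1.57, -0.423]
force: [0.7, -0.0, -0.5]
width: 36.5
```

jog_arm(series=[[[0,0,0],[-40,-30,30],-0.1],[[0,0,0],[-40,-40,30],-0.1],[[0,0,0],[0,-40,30],-0.1],[[0,0,0],[0,0,0],-0.1],[[0,0,0],[0,0,0],-0.1]])

```text
clock: 41.98
eef_pos: [491.7, -462.0, 259.7]
tool_rot: [1.039, 1.567, -0.178]
force: [-0.2, 0.4, -0.5]
width: 47.0
```

Run:
```python
from h import *
st();look()
d=get_image("side"); show(d,"s1.png",(320,160,500,290),4)
```

```text
t 41.98 pos [ 491.7 -462.   259.7] rot [ 1.039  1.567 -0.178] F [-0.2  0.4 -0.5] w 47.0 q [ 1.24  0.84 -1.1   1.38  0.75  1.36  0.49]
[[0.003, 0.938, 0.346], [-0.001, 0.346, -0.938], [-1.0, 0.003, 0.002]]
NUTS
SCOOP
blob px [429. 234.] 411 mean [ 564.4 -336.    98.2] zmax 110.0 pca -53.8 rect [ 565.5 -337.6] [71.2 90.7] -64.6
HANDLE
blob px [432. 226.] 33 mean [ 590.3 -346.9   99.5] zmax 105.2 pca -84.9 rect [ 588.8 -349.6] [ 9.8 39.1] -88.9
blob px [426. 233.] 98 mean [ 568.4 -326.2   99.4] zmax 108.6 pca 57.4 rect [ 573.8 -327.9] [42.9 44.6] 22.0
blob px [432. 241.] 132 mean [ 540.9 -344.8  100.1] zmax 107.9 pca -65.5 rect [ 541.3 -345.5] [20.6 90.1] -64.2
blob px [443. 262.] 124 mean [ 472.4 -375.3  120.1] zmax 129.3 pca 23.4 rect [ 472.8 -375.7] [18.5 67. ] 24.4
```

View pics/s1.png

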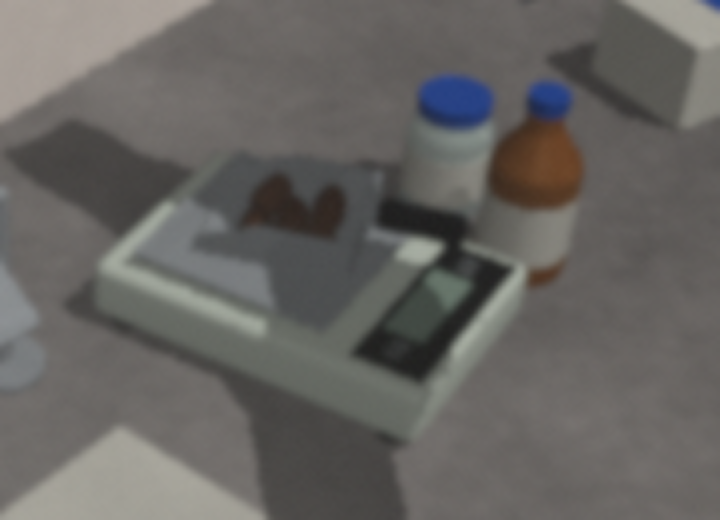

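All five nuts are in the scoop (side crop (250-345,175-235)) and none are left on the paper. Next I'll pick up the scoop by its handle.

Run:
```python
from h import *
plan([((472.6,-375.6,180),down(113.4),-.1,45,9.5)])
```

```text
-> [ 472.6 -375.6  180. ] 10 rows
  [[-9.3,0.0,-0.0],[8.0,1.1,-8.7],-0.1],[[-9.3,0.0,-0.0],[8.0,2.5,-8.4],-0.1],[[-9.3,0.0,-0.0],[8.0,3.8,-7.9],-0.1],[[-9.3,0.0,-0.0],[8.0,5.0,-7.2],-0.1],[[-9.3,0.0,-0.0],[8.0,6.1,-6.3],-0.1],[[-9.3,0.0,-0.0],[8.0,7.0,-5.2],-0.1],[[-9.3,0.0,-0.0],[8.0,7.8,-4.0],-0.1],[[-9.3,0.0,-0.0],[8.0,8.3,-2.7],-0.1],[[-9.3,0.0,-0.0],[8.0,8.7,-1.3],-0.1],[[-9.3,0.0,-0.0],[8.0,8.8,0.1],-0.1]
```

jog_arm(series=[[[-9.3,0,0],[8,1.1,-8.7],-0.1],[[-9.3,0,0],[8,2.5,-8.4],-0.1],[[-9.3,0,0],[8,3.8,-7.9],-0.1],[[-9.3,0,0],[8,5,-7.2],-0.1],[[-9.3,0,0],[8,6.1,-6.3],-0.1],[[-9.3,0,0],[8,7,-5.2],-0.1],[[-9.3,0,0],[8,7.8,-4],-0.1],[[-9.3,0,0],[8,8.3,-2.7],-0.1]])

```text
clock: 43.08
eef_pos: [476.7, -392.6, 195.4]
tool_rot: [-0.406, 1.567, -0.317]
force: [1.0, 1.0, -0.0]
width: 46.8
```

jog_arm(series=[[[-9.3,0,0],[8,8.7,-1.3],-0.1],[[-9.3,0,0],[8,8.8,0.1],-0.1],[[0,0,0],[0,0,0],-0.1],[[0,0,0],[0,0,0],-0.1]])

```text
clock: 43.58
eef_pos: [472.5, -377.1, 179.8]
tool_rot: [-0.851, 1.567, -0.447]
force: [0.4, -0.3, -0.7]
width: 46.9
```

Run:
```python
from h import *
st();print(theta());plan([((472.6,-375.6,89),down(113.4),-.1,25,9.5)])
```

```text
t 43.58 pos [ 472.5 -377.1  179.8] rot [-0.851  1.567 -0.447] F [ 0.4 -0.3 -0.7] w 46.9 q [ 1.27  0.91 -1.22  1.68  0.91  1.22  1.81]
[[0.004, -0.393, 0.92], [-0.002, 0.92, 0.393], [-1.0, -0.003, 0.003]]
113.12638294864998
-> [ 472.6 -375.6   89. ] 4 rows
  [[-0.1,0.0,0.0],[22.7,0.4,0.1],-0.1],[[-0.1,0.0,0.0],[22.7,0.4,0.1],-0.1],[[-0.1,0.0,0.0],[22.7,0.4,0.1],-0.1],[[-0.1,0.0,0.0],[22.7,0.4,0.1],-0.1]
```

jog_arm(series=[[[0,0,0],[22.7,0.4,0],-0.1],[[0,0,0],[22.7,0.4,0],-0.1],[[0,0,0],[22.7,0.4,0],-0.1],[[0,0,0],[22.7,0.4,0],-0.1],[[0,0,0],[0,0,0],-0.1],[[0,0,0],[0,0,0],-0.1]])

```text
clock: 44.32
eef_pos: [472.1, -375.9, 89.0]
tool_rot: [-0.723, 1.567, -0.317]
force: [0.2, -0.2, -1.0]
width: 46.7
```

Run:
```python
from h import *
st();print(theta())
```

```text
t 44.33 pos [ 472.1 -375.9   89. ] rot [-0.723  1.567 -0.317] F [ 0.2 -0.2 -1. ] w 46.7 q [ 1.24  1.01 -1.13  1.75  1.04  1.1   1.72]
[[0.004, -0.394, 0.919], [-0.001, 0.919, 0.394], [-1.0, -0.003, 0.003]]
113.23327016290467
```

jog_arm(series=[[[0,0,0],[0,0,0],1],[[0,0,0],[0,0,0],1],[[0,0,0],[0,0,0],1],[[0,0,0],[0,0,0],1],[[0,0,0],[0,0,0],1],[[0,0,0],[-5,0,0],1],[[0,0,0],[-10,0,0],1],[[0,0,0],[-15,0,0],1]])

```text
clock: 45.32
eef_pos: [470.8, -375.7, 118.9]
tool_rot: [-0.736, 1.569, -0.33]
force: [0.1, -0.3, -2.2]
width: 16.7
```

jog_arm(series=[[[0,0,0],[-20,0,0],1],[[0,0,0],[-20,0,0],1],[[0,0,0],[-20,0,0],1],[[0,0,0],[-10,0,0],1],[[0,0,0],[0,0,0],1],[[0,0,0],[0,0,0],1]])

```text
clock: 46.08
eef_pos: [470.6, -375.9, 188.0]
tool_rot: [-0.967, 1.569, -0.562]
force: [0.6, 0.5, -2.7]
width: 17.0
```

Run:
```python
from h import *
s=st();print(theta())
d=get_image("top");W=cloud(d);r=d["img"].astype(int)
m=np.zeros((480,640),bool);m[180:300,380:480]=1
blobs(m&(r[...,0]>r[...,2]+12)&(r.sum(-1)<300)&(W[...,2]>150)&(W[...,2]<240),W,15)
# floor plane: grey points z 150..220
k=m&(abs(r[...,0]-r[...,2])<25)&(W[...,2]>160)&(W[...,2]<225)&(W[...,0]>520)
p=W[k];A=np.c_[p[:,:2]-p[:,:2].mean(0),np.ones(len(p))];x=np.linalg.lstsq(A,p[:,2],rcond=None)[0];print(len(p),p.mean(0),x)
d=get_image("side");show(d,"s2.png",(300,100,500,290),3)
```

```text
t 46.08 pos [ 470.6 -375.9  188. ] rot [-0.967  1.569 -0.562] F [ 0.6  0.5 -2.7] w 17.0 q [ 1.26  0.88 -1.19  1.68  0.87  1.21  1.84]
[[0.002, -0.394, 0.919], [-0.001, 0.919, 0.394], [-1.0, -0.002, 0.001]]
113.2223603563532
blob px [435. 232.] 478 mean [ 561.8 -332.1  196. ] zmax 205.5 pca -49.1 rect [ 562.4 -333.5] [71.6 88.3] -65.2
1336 [ 573.01130395 -335.11513912  187.20482698] [-1.15374764e-01 -1.71249719e-02  1.87204827e+02]
```

View pics/s2.png

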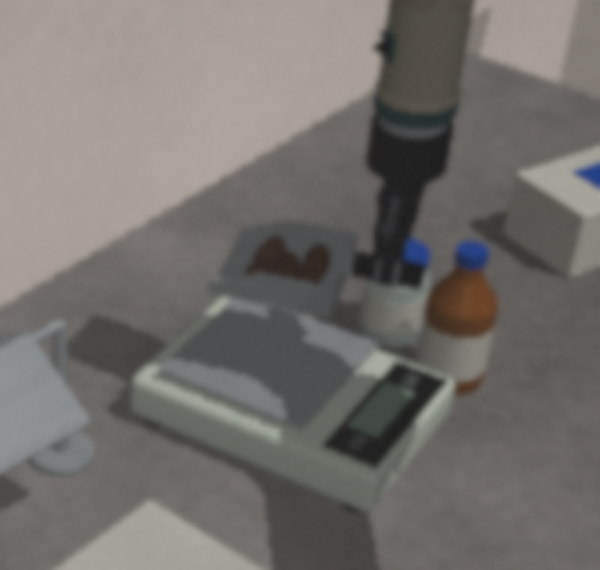

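```bash
cat >> h.py <<'E'
F=6.5;fx=np.array([np.cos(np.radians(F)),np.sin(np.radians(F)),0]);fy=np.array([-fx[1],fx[0],0]);M0=np.array([539.5,333,200.])
def scoop(yaw,phi):
    y=np.radians(yaw); return down(yaw+90,phi,[-np.sin(y),np.cos(y),0])
def tcp_for_lip(lip,yaw,phi):
    T=scoop(yaw,phi); sz=-T[:,0]; sy=T[:,1]; sx=np.cross(sy,sz); return np.array(lip)-162*sx+11*sz,T
E
python3 - <<'E'
from h import *
p=read_state()["eef_pos"]; T=scoop(23.2,-6)
q=plan([((p[0],p[1],300),T,1,25,2)])
lip=M0-60*fx+np.array([0,0,75]); e,Te=tcp_for_lip(lip,F,-6); print(e)
q=plan([((440,-40,305),scoop(13,-6),1,30,3),(e,Te,1,30,3)],q)
E
```

```text
-> [ 470.7 -375.8  300. ] 5 rows
  [[0.0,-1.2,0.0],[-22.4,-0.0,0.0],1],[[0.0,-1.2,0.0],[-22.4,-0.0,0.5],1],[[0.0,-1.2,0.0],[-22.4,-0.0,1.0],1],[[0.0,-1.2,0.0],[-22.4,-0.0,1.4],1],[[0.0,-1.2,0.0],[-22.4,-0.0,1.9],1]
[318.66637438 307.83918653 269.0061298 ]
-> [440. -40. 305.] 12 rows
  [[0.8,-0.0,-0.1],[0.5,26.7,8.7],1],[[0.8,-0.0,-0.1],[0.5,26.9,8.3],1],[[0.8,-0.0,-0.1],[0.4,27.0,7.9],1],[[0.8,-0.0,-0.1],[0.4,27.1,7.5],1],[[0.8,-0.0,-0.1],[0.3,27.2,7.1],1],[[0.8,-0.0,-0.1],[0.3,27.3,6.7],1],[[0.8,-0.0,-0.1],[0.2,27.4,6.3],1],[[0.8,-0.0,-0.1],[0.2,27.5,5.9],1],[[0.8,-0.0,-0.1],[0.2,27.6,5.5],1],[[0.8,-0.0,-0.1],[0.1,27.6,5.1],1],[[0.8,-0.0,-0.1],[0.1,27.7,4.6],1],[[0.8,-0.0,-0.1],[0.0,27.8,4.2],1]
-> [318.7 307.8 269. ] 13 rows
  [[0.5,0.0,-0.1],[2.4,28.2,-3.3],1],[[0.5,0.0,-0.1],[2.4,28.1,-3.6],1],[[0.5,0.0,-0.1],[2.4,28.1,-3.8],1],[[0.5,0.0,-0.1],[2.4,28.1,-4.1],1],[[0.5,0.0,-0.1],[2.3,28.0,-4.3],1],[[0.5,0.0,-0.1],[2.3,28.0,-4.6],1],[[0.5,0.0,-0.1],[2.3,28.0,-4.8],1],[[0.5,0.0,-0.1],[2.3,27.9,-5.1],1],[[0.5,0.0,-0.1],[2.2,27.9,-5.3],1],[[0.5,0.0,-0.1],[2.2,27.8,-5.5],1],[[0.5,0.0,-0.1],[2.2,27.8,-5.8],1],[[0.5,0.0,-0.1],[2.2,27.7,-6.0],1],[[0.5,0.0,-0.1],[2.1,27.7,-6.3],1]
```

jog_arm(series=[[[0,-1.2,0],[-15,0,0],1],[[0,-1.2,0],[-22.4,0,0.5],1],[[0,-1.2,0],[-22.4,0,1],1],[[0,-1.2,0],[-22.4,0,1.4],1],[[0,-1.2,0],[-22.4,0,1.9],1],[[0,0,0],[-7,0,0],1]])

```text
clock: 46.92
eef_pos: [470.6, -376.4, 302.4]
tool_rot: [-0.047, 1.462, 0.357]
force: [-0.0, -0.1, -3.0]
width: 17.1
```

jog_arm(series=[[[0.8,0,0],[0.5,15,5],1],[[0.8,0,0],[0.5,26.9,8.3],1],[[0.8,0,0],[0.4,27,7.9],1],[[0.8,0,0],[0.4,27.1,7.5],1],[[0.8,0,0],[0.3,27.2,7.1],1],[[0.8,0,0],[0.3,27.3,6.7],1],[[0.8,0,0],[0.2,27.4,6.3],1],[[0.8,0,0],[0.2,27.5,5.9],1]])

```text
clock: 47.92
eef_pos: [449.0, -161.7, 303.1]
tool_rot: [0.106, 1.466, 0.401]
force: [-0.4, -0.9, -2.7]
width: 16.9
```

Run:
```python
from h import *
st()
lip=M0-30*fx+np.array([0,0,75]); e,Te=tcp_for_lip(lip,F,-6); print(e)
q=plan([((440,-40,305),scoop(13,-6),1,28,3),(e,Te,1,28,3)])
```

```text
t 47.92 pos [ 449.  -161.7  303.1] rot [0.106 1.466 0.401] F [-0.4 -0.9 -2.7] w 16.9 q [ 1.2   0.46 -1.22  1.92  0.46  1.01  1.66]
[[0.097, -0.291, 0.952], [0.041, 0.957, 0.288], [-0.994, 0.011, 0.104]]
[348.47353005 311.23528294 269.0061298 ]
-> [440. -40. 305.] 5 rows
  [[0.8,-0.0,-0.2],[0.4,23.8,5.3],1],[[0.8,-0.0,-0.2],[0.4,23.9,5.0],1],[[0.8,-0.0,-0.2],[0.3,24.0,4.7],1],[[0.8,-0.0,-0.2],[0.2,24.0,4.4],1],[[0.8,-0.0,-0.2],[0.1,24.1,4.1],1]
-> [348.5 311.2 269. ] 14 rows
  [[0.5,0.0,-0.0],[2.5,25.9,-1.0],1],[[0.5,0.0,-0.0],[2.5,25.9,-1.2],1],[[0.5,0.0,-0.0],[2.4,25.9,-1.4],1],[[0.5,0.0,-0.0],[2.4,25.9,-1.6],1],[[0.5,0.0,-0.0],[2.4,25.9,-1.8],1],[[0.5,0.0,-0.0],[2.4,25.9,-2.0],1],[[0.5,0.0,-0.0],[2.3,25.8,-2.2],1],[[0.5,0.0,-0.0],[2.3,25.8,-2.5],1],[[0.5,0.0,-0.0],[2.3,25.8,-2.7],1],[[0.5,0.0,-0.0],[2.3,25.8,-2.9],1],[[0.5,0.0,-0.0],[2.3,25.8,-3.1],1],[[0.5,0.0,-0.0],[2.2,25.7,-3.3],1],[[0.5,0.0,-0.0],[2.2,25.7,-3.5],1],[[0.5,0.0,-0.0],[2.2,25.7,-3.7],1]
```

jog_arm(series=[[[0.8,0,-0.2],[0.4,23.8,5.3],1],[[0.8,0,-0.2],[0.4,23.9,5],1],[[0.8,0,-0.2],[0.3,24,4.7],1],[[0.8,0,-0.2],[0.2,24,4.4],1],[[0.8,0,-0.2],[0.1,24.1,4.1],1],[[0.5,0,0],[2.5,25.9,-1],1],[[0.5,0,0],[2.5,25.9,-1.2],1],[[0.5,0,0],[2.4,25.9,-1.4],1]])

```text
clock: 48.92
eef_pos: [420.2, 34.6, 297.1]
tool_rot: [0.028, 1.467, 0.226]
force: [0.3, 0.4, -2.6]
width: 16.8
```

jog_arm(series=[[[0.5,0,0],[2.4,25.9,-1.6],1],[[0.5,0,0],[2.4,25.9,-1.8],1],[[0.5,0,0],[2.4,25.9,-2],1],[[0.5,0,0],[2.3,25.8,-2.2],1],[[0.5,0,0],[2.3,25.8,-2.5],1],[[0,0,0],[0,10,0],1]])

```text
clock: 49.68
eef_pos: [386.9, 170.0, 285.2]
tool_rot: [0.067, 1.466, 0.224]
force: [0.2, -0.2, -3.2]
width: 16.4
```

Run:
```python
from h import *
st()
lip=M0-30*fx+np.array([0,0,75]); e,Te=tcp_for_lip(lip,F,-6); print(e)
q=plan([(e,Te,1,26,3)])
```

```text
t 49.67 pos [386.9 170.  285.2] rot [0.067 1.466 0.224] F [ 0.2 -0.2 -3.2] w 16.4 q [ 0.39  0.31 -1.13  2.08  0.44  0.87  0.74]
[[0.102, -0.157, 0.982], [0.023, 0.988, 0.155], [-0.995, 0.007, 0.104]]
[348.47353005 311.23528294 269.0061298 ]
-> [348.5 311.2 269. ] 6 rows
  [[0.4,-0.0,-0.1],[2.6,24.2,-2.9],1],[[0.4,-0.0,-0.1],[2.5,24.2,-3.1],1],[[0.4,-0.0,-0.1],[2.5,24.2,-3.3],1],[[0.4,-0.0,-0.1],[2.4,24.2,-3.4],1],[[0.4,-0.0,-0.1],[2.4,24.2,-3.6],1],[[0.4,-0.0,-0.1],[2.3,24.1,-3.8],1]
```

jog_arm(series=[[[0.4,0,-0.1],[2.6,24.2,-2.9],1],[[0.4,0,-0.1],[2.5,24.2,-3.1],1],[[0.4,0,-0.1],[2.5,24.2,-3.3],1],[[0.4,0,-0.1],[2.4,24.2,-3.4],1],[[0.4,0,-0.1],[2.4,24.2,-3.6],1],[[0.4,0,-0.1],[2.3,24.1,-3.8],1],[[0,0,0],[0,0,0],1],[[0,0,0],[0,0,0],1]])

```text
clock: 50.68
eef_pos: [351.0, 308.6, 269.3]
tool_rot: [-0.007, 1.466, 0.103]
force: [1.0, 0.4, -2.4]
width: 16.4
```

Run:
```python
from h import *
st()
d=get_image("side");W=cloud(d);r=d["img"].astype(int)
m=np.zeros((480,640),bool);m[200:400,120:330]=1
print("nuts in scoop");blobs(m&(r[...,0]>r[...,2]+12)&(r.sum(-1)<260)&(W[...,2]>230)&(W[...,2]<320),W,15)
show(d,"p1.png",(130,200,330,370),3)
lip=M0-25*fx+np.array([0,0,25]); 
for ph in(16,24,34):
    e,Te=tcp_for_lip(lip,F,ph); print(ph,e)
e,Te=tcp_for_lip(M0-25*fx+np.array([0,0,25]),F,14);q=plan([(e,Te,1,26,4)])
e,Te=tcp_for_lip(M0-22*fx+np.array([0,0,12]),F,34);q=plan([(e,Te,1,26,4)],q)
```

```text
t 50.67 pos [351.  308.6 269.3] rot [-0.007  1.466  0.103] F [ 1.   0.4 -2.4] w 16.4 q [-0.09  0.41 -1.02  2.    0.55  0.93  0.29]
[[0.104, -0.11, 0.988], [0.011, 0.994, 0.11], [-0.995, -0.001, 0.105]]
nuts in scoop
blob px [252. 301.] 537 mean [439.6 322.6 285.1] zmax 295.4 pca -39.6 rect [440.2 319.6] [67.2 74.7] -11.2
blob px [234. 301.] 65 mean [461.8 349.5 288.4] zmax 294.2 pca -85.7 rect [462.8 347.2] [10.5 26.2] -80.5
16 [362.94984846 312.88465109 280.2271303 ]
24 [372.0630115  313.92296486 300.94033621]
34 [387.33152455 315.66259218 324.70866366]
-> [361.1 312.7 274.9] 6 rows
  [[-0.0,3.3,0.0],[-0.7,0.5,1.8],1],[[-0.0,3.3,0.0],[-0.8,0.5,1.7],1],[[-0.0,3.3,0.0],[-0.9,0.5,1.7],1],[[-0.0,3.3,0.0],[-1.0,0.5,1.6],1],[[-0.0,3.3,0.0],[-1.1,0.5,1.6],1],[[-0.0,3.3,0.0],[-1.2,0.5,1.5],1]
-> [390.3 316.  311.7] 5 rows
  [[-0.0,4.0,-0.0],[-8.6,0.0,3.9],1],[[-0.0,4.0,-0.0],[-8.8,0.0,3.3],1],[[-0.0,4.0,-0.0],[-9.0,0.0,2.7],1],[[-0.0,4.0,-0.0],[-9.2,0.0,2.0],1],[[-0.0,4.0,-0.0],[-9.3,0.0,1.4],1]
```

View pics/p1.png

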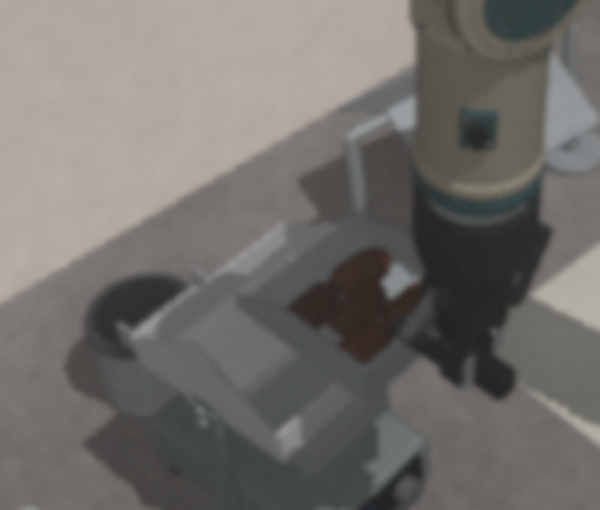

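jog_arm(series=[[[0,3.3,0],[-0.7,0.5,1.8],1],[[0,3.3,0],[-0.8,0.5,1.7],1],[[0,3.3,0],[-0.9,0.5,1.7],1],[[0,3.3,0],[-1,0.5,1.6],1],[[0,3.3,0],[-1.1,0.5,1.6],1],[[0,3.3,0],[-1.2,0.5,1.5],1],[[0,4,0],[-8.6,0,3.9],1],[[0,0,0],[0,0,0],1]])

```text
clock: 51.72
eef_pos: [368.9, 313.5, 281.8]
tool_rot: [3.139, 1.261, -3.038]
force: [-0.7, 0.4, -3.0]
width: 17.0
```

jog_arm(series=[[[0,4,0],[-8.8,0,3.3],1],[[0,0,0],[0,0,0],1],[[0,0,0],[0,0,0],1],[[0,4,0],[-9,0,2.7],1],[[0,0,0],[0,0,0],1],[[0,0,0],[0,0,0],1]])

```text
clock: 52.48
eef_pos: [377.4, 315.9, 297.4]
tool_rot: [3.14, 1.123, -3.031]
force: [0.2, -0.3, -1.0]
width: 17.0
```

jog_arm(series=[[[0,4,0],[-9.2,0,2],1],[[0,0,0],[0,0,0],1],[[0,4,0],[-9.3,0,1.4],1],[[0,0,0],[0,0,0],1],[[0,0,0],[0,0,0],1],[[0,0,0],[0,0,0],1]])

```text
clock: 53.22
eef_pos: [389.1, 317.1, 312.4]
tool_rot: [3.14, 0.983, -3.031]
force: [-0.3, -0.3, -2.4]
width: 16.6
```

```bash
cat >> h.py <<'E'
def pourcheck(lo=205,hi=340):
    for n,b in(("side",(200,400,120,330)),("top",(180,300,150,290))):
        d=get_image(n);W=cloud(d);r=d["img"].astype(int)
        m=np.zeros((480,640),bool);m[b[0]:b[1],b[2]:b[3]]=1;br=m&(r[...,0]>r[...,2]+12)&(r.sum(-1)<260)
        print(n,"scoop");blobs(br&(W[...,2]>lo)&(W[...,2]<hi)&(abs(W[...,1]-330)<90),W,10)
        print(n,"hopper");blobs(br&(W[...,2]>90)&(W[...,2]<lo)&(abs(W[...,1]-333)<90)&(abs(W[...,0]-539)<90),W,10)
        print(n,"bench");blobs(br&(W[...,2]<60),W,10)
    return d
E
python3 - <<'E'
from h import *
st();pourcheck()
E
```

```text
t 53.23 pos [389.1 317.1 312.4] rot [ 3.14   0.983 -3.031] F [-0.3 -0.3 -2.4] w 16.6 q [-0.06  0.83 -1.03  1.38  0.22  1.66  0.61]
[[-0.551, -0.112, 0.827], [-0.061, 0.994, 0.094], [-0.832, 0.001, -0.554]]
side scoop
side hopper
blob px [219. 331.] 137 mean [537.4 358.4 141. ] zmax 157.4 pca 4.6 rect [542.7 353.5] [38.8 45.9] 59.0
side bench
blob px [156. 396.] 79 mean [563.6 531.5  43.9] zmax 59.0 pca -14.1 rect [582.4 525.1] [25.2 69.7] -18.9
blob px [142. 398.] 14 mean [581.9 554.9  43.2] zmax 58.1 pca -10.6 rect [594.1 553.4] [ 9.3 52.9] -12.8
top scoop
top hopper
top bench
```

Run:
```python
from h import *
d=get_image("side");show(d,"p2.png",(150,220,300,370),4)
```

```text
(no output)
```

View pics/p2.png

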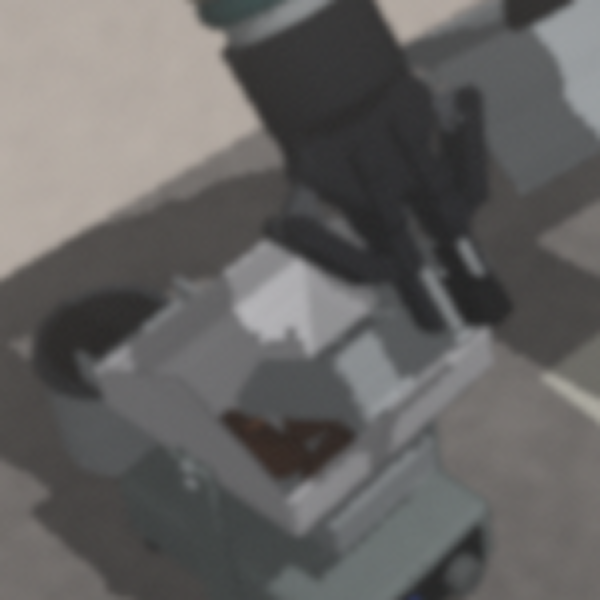

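Run:
```python
from h import *
lip=M0-30*fx+np.array([0,0,75]); e,Te=tcp_for_lip(lip,F,0); print(e)
q=plan([(e,Te,1,26,7)])
plan([((400,120,300),scoop(10,0),1,50,5),((440,-40,300),scoop(13,0),1,50,5),((471,-376,300),scoop(23.2,0),1,50,5)],q)
```

```text
[348.73420371 311.26498296 286.        ]
-> [348.7 311.3 286. ] 5 rows
  [[-0.0,-6.7,-0.0],[9.0,-0.3,-3.9],1],[[-0.0,-6.7,-0.0],[8.4,-0.2,-5.0],1],[[-0.0,-6.7,-0.0],[7.8,-0.2,-5.9],1],[[-0.0,-6.7,-0.0],[7.0,-0.2,-6.8],1],[[-0.0,-6.7,-0.0],[6.2,-0.2,-7.6],1]
-> [400. 120. 300.] 4 rows
  [[-0.9,0.0,0.0],[-3.5,-49.0,7.3],1],[[-0.9,0.0,0.0],[-3.5,-49.1,6.6],1],[[-0.9,0.0,0.0],[-3.5,-49.2,5.8],1],[[-0.9,0.0,0.0],[-3.5,-49.2,5.1],1]
-> [440. -40. 300.] 4 rows
  [[-0.8,0.0,0.0],[0.0,-41.1,2.9],1],[[-0.8,0.0,0.0],[0.0,-41.2,2.4],1],[[-0.8,0.0,0.0],[0.0,-41.2,1.8],1],[[-0.8,0.0,0.0],[0.0,-41.2,1.3],1]
-> [ 471. -376.  300.] 7 rows
  [[-1.5,0.0,0.0],[0.0,-47.8,-6.5],1],[[-1.5,0.0,0.0],[0.0,-47.6,-7.7],1],[[-1.5,0.0,0.0],[0.0,-47.4,-8.9],1],[[-1.5,0.0,0.0],[0.0,-47.1,-10.1],1],[[-1.5,0.0,0.0],[0.0,-46.9,-11.3],1],[[-1.5,0.0,0.0],[0.0,-46.6,-12.5],1],[[-1.5,0.0,0.0],[0.0,-46.2,-13.7],1]
```

jog_arm(series=[[[0,0,0],[-15,0,0],1],[[0,-6.7,0],[9,-0.3,-3.9],1],[[0,-6.7,0],[8.4,-0.2,-5],1],[[0,-6.7,0],[7.8,-0.2,-5.9],1],[[0,-6.7,0],[7,-0.2,-6.8],1],[[0,-6.7,0],[6.2,-0.2,-7.6],1],[[0,0,0],[0,0,0],1],[[0,0,0],[0,0,0],1]])

```text
clock: 54.38
eef_pos: [357.7, 312.4, 298.7]
tool_rot: [2.911, 1.567, 3.021]
force: [0.2, -0.1, -2.5]
width: 17.1
```

Run:
```python
from h import *
st();pourcheck(225)
p=read_state()["eef_pos"]
plan([((400,120,300),scoop(10,0),1,48,5),((440,-40,300),scoop(13,0),1,48,5),((471,-376,300),scoop(23.2,0),1,48,5)])
```

```text
t 54.38 pos [357.7 312.4 298.7] rot [2.911 1.567 3.021] F [ 0.2 -0.1 -2.5] w 17.1 q [-0.03  0.45 -1.06  1.86  0.44  1.09  0.42]
[[-0.004, -0.11, 0.994], [0.0, 0.994, 0.11], [-1.0, 0.001, -0.004]]
side scoop
side hopper
blob px [224. 327.] 293 mean [539.  342.6 141.6] zmax 155.6 pca -78.1 rect [544.4 342.2] [54.9 62.3] -89.6
side bench
blob px [156. 396.] 84 mean [565.  531.1  42.2] zmax 59.8 pca -16.6 rect [581.5 525.4] [25.  68.8] -18.9
blob px [143. 398.] 13 mean [579.  555.1  47. ] zmax 58.8 pca -15.1 rect [593.5 552.4] [ 7.2 57.6] -12.8
top scoop
top hopper
blob px [218. 233.] 273 mean [553.8 338.5 143.8] zmax 160.4 pca -85.0 rect [556.9 339.4] [46.4 80.9] 88.6
top bench
blob px [166. 233.] 234 mean [558.2 541.3  39.2] zmax 59.8 pca 3.3 rect [562.3 553.1] [66.3 69.2] -71.8
-> [400. 120. 300.] 5 rows
  [[-0.8,-0.1,-0.0],[-0.4,-39.2,4.1],1],[[-0.8,-0.1,-0.0],[-0.4,-39.2,3.6],1],[[-0.8,-0.1,-0.0],[-0.4,-39.3,3.1],1],[[-0.8,-0.1,-0.0],[-0.4,-39.3,2.6],1],[[-0.8,-0.1,-0.0],[-0.4,-39.3,2.1],1]
-> [440. -40. 300.] 4 rows
  [[-0.8,0.0,0.0],[0.0,-41.1,2.9],1],[[-0.8,0.0,0.0],[0.0,-41.2,2.4],1],[[-0.8,0.0,0.0],[0.0,-41.2,1.8],1],[[-0.8,0.0,0.0],[0.0,-41.2,1.3],1]
-> [ 471. -376.  300.] 8 rows
  [[-1.3,0.0,0.0],[0.0,-41.8,-5.7],1],[[-1.3,0.0,0.0],[0.0,-41.7,-6.6],1],[[-1.3,0.0,0.0],[0.0,-41.5,-7.5],1],[[-1.3,0.0,0.0],[0.0,-41.3,-8.4],1],[[-1.3,0.0,0.0],[0.0,-41.1,-9.4],1],[[-1.3,0.0,0.0],[0.0,-40.9,-10.3],1],[[-1.3,0.0,0.0],[0.0,-40.7,-11.2],1],[[-1.3,0.0,0.0],[0.0,-40.4,-12.1],1]
```

jog_arm(series=[[[-0.8,0,0],[-0.4,-39.2,4.1],1],[[-0.8,0,0],[-0.4,-39.2,3.6],1],[[-0.8,0,0],[-0.4,-39.3,3.1],1],[[-0.8,0,0],[-0.4,-39.3,2.6],1],[[-0.8,0,0],[-0.4,-39.3,2.1],1],[[-0.8,0,0],[0,-41.1,2.9],1],[[-0.8,0,0],[0,-41.2,2.4],1],[[-0.8,0,0],[0,-41.2,1.8],1]])

```text
clock: 55.48
eef_pos: [431.6, -1.5, 299.9]
tool_rot: [2.515, 1.566, 2.736]
force: [0.9, 1.0, -1.7]
width: 16.9
```

jog_arm(series=[[[-0.8,0,0],[0,-41.2,1.3],1],[[-1.3,0,0],[0,-41.8,-5.7],1],[[-1.3,0,0],[0,-41.7,-6.6],1],[[-1.3,0,0],[0,-41.5,-7.5],1],[[-1.3,0,0],[0,-41.3,-8.4],1],[[-1.3,0,0],[0,-41.1,-9.4],1],[[-1.3,0,0],[0,-40.9,-10.3],1],[[-1.3,0,0],[0,-40.7,-11.2],1]])

```text
clock: 56.48
eef_pos: [471.3, -335.9, 298.8]
tool_rot: [2.317, 1.566, 2.711]
force: [0.1, -0.2, -0.9]
width: 17.0
```

jog_arm(series=[[[-1.3,0,0],[0,-40.4,-12.1],1],[[0,0,0],[0,0,0],1],[[0,0,0],[0,0,0],1]])

```text
clock: 56.85
eef_pos: [475.6, -375.0, 298.7]
tool_rot: [2.151, 1.565, 2.568]
force: [-0.1, 0.8, -1.9]
width: 17.0
```

Run:
```python
from h import *
st();print(theta())
plan([((473.5,-373.5,110),scoop(22.5,0),1,32,5)])
```

```text
t 56.85 pos [ 475.6 -375.   298.7] rot [2.151 1.565 2.568] F [-0.1  0.8 -1.9] w 17.0 q [ 1.22  0.7  -1.1   1.52  0.63  1.32  2.04]
[[-0.005, -0.405, 0.914], [0.003, 0.914, 0.405], [-1.0, 0.005, -0.003]]
113.90267635787988
-> [ 473.5 -373.5  110. ] 6 rows
  [[0.2,-0.0,-0.0],[31.5,0.2,-0.1],1],[[0.2,-0.0,-0.0],[31.5,0.3,-0.1],1],[[0.2,-0.0,-0.0],[31.5,0.3,-0.2],1],[[0.2,-0.0,-0.0],[31.5,0.3,-0.2],1],[[0.2,-0.0,-0.0],[31.5,0.3,-0.2],1],[[0.2,-0.0,-0.0],[31.5,0.3,-0.2],1]
```

jog_arm(series=[[[0.2,0,0],[31.5,0.3,-0.2],1],[[0.2,0,0],[31.5,0.3,-0.2],1],[[0.2,0,0],[31.5,0.3,-0.2],1],[[0.2,0,0],[31.5,0.3,-0.2],1],[[0.2,0,0],[31.5,0.3,-0.2],1],[[0.2,0,0],[31.5,0.3,-0.2],1],[[0,0,0],[10,0,0],1],[[0,0,0],[6,0,0],1]])

```text
clock: 57.85
eef_pos: [473.7, -373.5, 94.9]
tool_rot: [2.582, 1.567, 2.98]
force: [-0.2, -0.3, -1.2]
width: 16.8
```

jog_arm(series=[[[0,0,0],[2,0,0],1],[[0,0,0],[0,0,0],1],[[0,0,0],[0,0,0],1]])

```text
clock: 58.22
eef_pos: [473.3, -374.3, 93.3]
tool_rot: [2.821, 1.567, -3.065]
force: [-0.2, -0.2, -3.5]
width: 16.9
```

jog_arm(series=[[[0,0,0],[2,0,0],1],[[0,0,0],[1.5,0,0],1],[[0,0,0],[0,0,0],1],[[0,0,0],[0,0,0],1]])

```text
clock: 58.72
eef_pos: [473.2, -374.1, 89.8]
tool_rot: [2.819, 1.567, -3.067]
force: [-2.7, 0.3, 5.7]
width: 16.8
```

Contact with the pan. I'll release, rise, and check the scoop, hopper and cover from above.

jog_arm(series=[[[0,0,0],[0,0,0],-0.1],[[0,0,0],[0,0,0],-0.1],[[0,0,0],[0,0,0],-0.1],[[0,0,0],[0,0,0],-0.1],[[0,0,0],[-20,0,0],-0.1],[[0,0,0],[-40,0,0],-0.1],[[0,0,0],[-50,0,0],-0.1],[[0,0,0],[-50,0,0],-0.1]])

```text
clock: 59.72
eef_pos: [473.8, -373.7, 252.0]
tool_rot: [2.664, 1.568, 3.062]
force: [0.2, 0.1, 0.6]
width: 46.8
```

jog_arm(series=[[[0,0,0],[-50,0,0],-0.1],[[0,0,0],[0,0,0],-0.1],[[0,0,0],[0,0,0],-0.1]])

```text
clock: 60.1
eef_pos: [473.5, -374.0, 299.6]
tool_rot: [2.815, 1.566, -3.071]
force: [0.7, -0.3, -0.4]
width: 46.9
```

Run:
```python
from h import *
st();print(theta())
d=look();W=cloud(d);Z=W[...,2];r=d["img"].astype(int)
B=np.zeros((480,640),bool);B[160:230,260:400]=1
print("cover grip");blobs(B&(Z>193)&(Z<225)&(r.sum(-1)<200),W,15)
print("cover");blobs(B&(Z>110)&(Z<195),W,60)
B[:]=0;B[190:280,170:260]=1;print("hopper rim");blobs(B&(Z>195)&(Z<206),W,10)
print("hopper top");blobs(B&(Z>180)&(Z<260),W,60)
cv2.imwrite("pics/t2.png",np.hstack([cv2.resize(d["img"][190:280,170:260,::-1],(400,400),interpolation=2),cv2.resize(d["img"][190:290,380:480,::-1],(400,400),interpolation=2)]))
plan([((440,-60,330),down(80),-.1,48,9.5),((560,0,330),down(10),-.3,48,9.5),((687.5,9.5,330),down(-5.2),-.3,48,9.5)])
```

```text
t 60.1 pos [ 473.5 -374.   299.6] rot [ 2.815  1.566 -3.071] F [ 0.7 -0.3 -0.4] w 46.9 q [ 1.22  0.69 -1.09  1.53  0.63  1.31  2.03]
[[-0.004, -0.387, 0.922], [-0.0, 0.922, 0.387], [-1.0, 0.001, -0.004]]
112.76320390056982
NUTS
SCOOP
HANDLE
blob px [441. 262.] 123 mean [ 472.7 -368.7  119.6] zmax 127.2 pca 23.7 rect [ 473.2 -369.6] [17.4 67.1] 23.5
cover grip
blob px [324. 189.] 102 mean [686.5   8.  216.1] zmax 225.0 pca 84.5 rect [688.1   7.9] [14.7 52.4] 84.6
cover
blob px [323. 193.] 3277 mean [683.6   9.3 153.1] zmax 190.6 pca 85.2 rect [688.9   8.6] [184.9 272.5] 85.0
hopper rim
blob px [236. 210.] 14 mean [621.  273.1 199.8] zmax 204.0 pca 83.2 rect [622.1 274.8] [ 8.9 23.5] 74.5
blob px [205. 213.] 65 mean [610.  366.3 200.6] zmax 206.0 pca -80.5 rect [603.7 356.2] [ 22.5 128.9] -83.5
blob px [241. 238.] 10 mean [535.2 255.4 199.5] zmax 204.3 pca 4.8 rect [535.2 255.3] [ 0.9 27.7] 5.9
blob px [191. 250.] 18 mean [498.5 405.1 199.8] zmax 204.9 pca 7.0 rect [499.7 405.3] [ 2.8 39.3] 7.8
blob px [240. 259.] 12 mean [472.  255.3 199.7] zmax 203.4 pca -75.5 rect [474.7 258. ] [ 9.
[... 307 characters left out ...]
1],[[4.7,-0.0,-0.0],[-4.4,44.1,9.4],-0.1],[[4.7,-0.0,-0.0],[-4.4,44.7,5.8],-0.1],[[4.7,-0.0,-0.0],[-4.4,45.1,2.1],-0.1],[[4.7,-0.0,-0.0],[-4.4,45.1,-1.6],-0.1],[[4.7,-0.0,-0.0],[-4.5,44.8,-5.2],-0.1],[[4.7,-0.0,-0.0],[-4.5,44.2,-8.9],-0.1]
-> [560.   0. 330.] 8 rows
  [[8.8,0.0,0.0],[0.0,10.0,13.5],-0.3],[[8.8,0.0,0.0],[0.0,11.9,11.8],-0.3],[[8.8,0.0,0.0],[0.0,13.6,9.8],-0.3],[[8.8,0.0,0.0],[0.0,14.9,7.7],-0.3],[[8.8,0.0,0.0],[0.0,15.9,5.3],-0.3],[[8.8,0.0,0.0],[0.0,16.5,2.8],-0.3],[[8.8,0.0,0.0],[0.0,16.8,0.3],-0.3],[[8.8,0.0,0.0],[0.0,16.6,-2.3],-0.3]
-> [687.5   9.5 330. ] 3 rows
  [[5.1,0.0,0.0],[0.0,42.4,4.3],-0.3],[[5.1,0.0,0.0],[0.0,42.6,0.5],-0.3],[[5.1,0.0,0.0],[0.0,42.5,-3.3],-0.3]
```

View pics/t2.png

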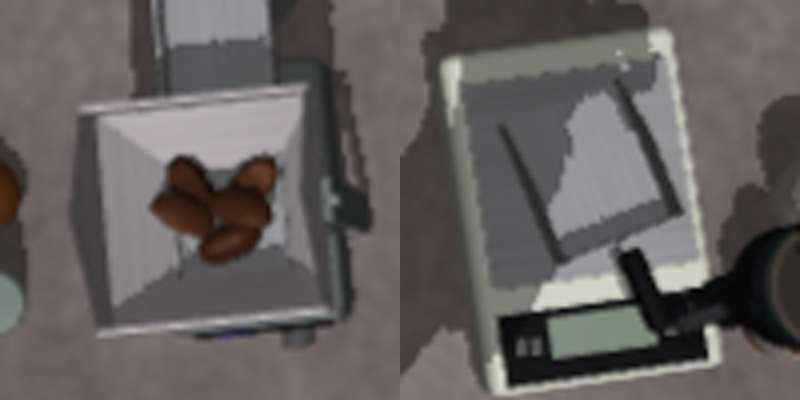

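All five nuts are in the hopper (left crop (150-275,155-260)), the scoop is empty on the pan, and the cover still hangs on the rail. Next, the cover.

jog_arm(series=[[[4.7,0,0],[-4.4,43.2,13],-0.1],[[4.7,0,0],[-4.4,44.1,9.4],-0.1],[[4.7,0,0],[-4.4,44.7,5.8],-0.1],[[4.7,0,0],[-4.4,45.1,2.1],-0.1],[[4.7,0,0],[-4.4,45.1,-1.6],-0.1],[[4.7,0,0],[-4.5,44.8,-5.2],-0.1],[[4.7,0,0],[-4.5,44.2,-8.9],-0.1]])

```text
clock: 61.02
eef_pos: [440.0, -58.8, 329.5]
tool_rot: [-3.131, 1.564, 2.972]
force: [0.1, -0.1, -0.4]
width: 47.4
```

jog_arm(series=[[[8.8,0,0],[0,10,13.5],-0.3],[[8.8,0,0],[0,11.9,11.8],-0.3],[[8.8,0,0],[0,13.6,9.8],-0.3],[[8.8,0,0],[0,14.9,7.7],-0.3],[[8.8,0,0],[0,15.9,5.3],-0.3],[[8.8,0,0],[0,16.5,2.8],-0.3],[[8.8,0,0],[0,16.8,0.3],-0.3],[[8.8,0,0],[0,16.6,-2.3],-0.3]])

```text
clock: 62.02
eef_pos: [561.1, -0.7, 328.4]
tool_rot: [-1.791, 1.563, 3.081]
force: [0.2, -0.0, 1.1]
width: 55.5
```

jog_arm(series=[[[5.1,0,0],[0,42.4,4.3],-0.3],[[5.1,0,0],[0,42.6,0.5],-0.3],[[5.1,0,0],[0,42.5,-3.3],-0.3],[[0,0,0],[0,0,0],-0.3],[[0,0,0],[0,0,0],-0.3]])

```text
clock: 62.65
eef_pos: [687.9, 7.6, 327.9]
tool_rot: [-1.525, 1.563, 3.086]
force: [-0.3, -0.3, 0.2]
width: 55.3
```

Run:
```python
from h import *
st();print(theta())
plan([((688,8.2,240),down(-5.2),-.3,45,5),((688,8.2,184.5),down(-5.2),-.3,19,5)])
```

```text
t 62.65 pos [687.9   7.6 327.9] rot [-1.525  1.563  3.086] F [-0.3 -0.3  0.2] w 55.3 q [ 0.23  0.66 -0.56  1.23  0.34  1.35 -0.41]
[[-0.008, 0.995, -0.101], [0.0, -0.101, -0.995], [-1.0, -0.008, 0.0]]
-5.774583605572448
-> [688.    8.2 240. ] 2 rows
  [[-0.3,0.0,0.2],[43.9,0.3,-0.3],-0.3],[[-0.3,0.0,0.2],[43.9,0.2,-0.3],-0.3]
-> [688.    8.2 184.5] 3 rows
  x3 [[0.0,0.0,0.0],[18.5,0.0,0.0],-0.3]
```

jog_arm(series=[[[-0.3,0,0.2],[43.9,0.3,-0.3],-0.3],[[-0.3,0,0.2],[43.9,0.2,-0.3],-0.3],[[0,0,0],[18.5,0,0],-0.3],[[0,0,0],[18.5,0,0],-0.3],[[0,0,0],[18,0,0],-0.3],[[0,0,0],[0,0,0],-0.3],[[0,0,0],[0,0,0],-0.3]])

```text
clock: 63.52
eef_pos: [690.2, 8.2, 187.3]
tool_rot: [1.681, 1.567, 0.019]
force: [-0.8, 0.7, 0.9]
width: 55.1
```

Run:
```python
from h import *
st();print(theta())
```

```text
t 63.52 pos [690.2   8.2 187.3] rot [1.681 1.567 0.019] F [-0.8  0.7  0.9] w 55.1 q [ 0.23  0.77 -0.53  1.42  0.41  1.06 -0.47]
[[0.004, 0.996, -0.092], [0.0, -0.092, -0.996], [-1.0, 0.004, -0.0]]
-5.252864251463174
```

jog_arm(series=[[[0,0,0],[2.5,-2,0],-0.3],[[0,0,0],[0,0,0],1],[[0,0,0],[0,0,0],1],[[0,0,0],[0,0,0],1],[[0,0,0],[0,0,0],1],[[0,0,0],[0,0,0],1]])

```text
clock: 64.28
eef_pos: [689.5, 8.1, 185.2]
tool_rot: [1.664, 1.564, 0.002]
force: [5.8, 0.2, 3.7]
width: 13.1
```

Run:
```python
from h import *
s=st();print(theta());p=s["eef_pos"];T=down(theta());H=down(theta()+11.5)
q=plan([((p[0],p[1],375),T,1,32,5),((670,150,380),down(0),1,40,5),((539.6,332.9,380),H,1,40,5)])
```

```text
t 64.28 pos [689.5   8.1 185.2] rot [1.664 1.564 0.002] F [5.8 0.2 3.7] w 13.1 q [ 0.23  0.77 -0.52  1.43  0.42  1.05 -0.47]
[[0.007, 0.996, -0.092], [0.0, -0.092, -0.996], [-1.0, 0.007, -0.001]]
-5.266691289489155
-> [689.5   8.1 375. ] 6 rows
  [[0.0,-0.0,-0.1],[-31.6,0.2,-0.0],1],[[0.0,-0.0,-0.1],[-31.6,0.2,-0.0],1],[[0.0,-0.0,-0.1],[-31.6,0.1,-0.0],1],[[0.0,-0.0,-0.1],[-31.6,0.1,-0.0],1],[[0.0,-0.0,-0.1],[-31.6,0.1,-0.0],1],[[0.0,-0.0,-0.1],[-31.6,0.0,-0.0],1]
-> [670. 150. 380.] 4 rows
  [[-1.3,0.0,0.0],[-1.2,-8.1,-34.9],1],[[-1.3,0.0,0.0],[-1.2,-7.3,-35.1],1],[[-1.3,0.0,0.0],[-1.2,-6.5,-35.2],1],[[-1.3,0.0,0.0],[-1.2,-5.7,-35.3],1]
-> [539.6 332.9 380. ] 6 rows
  [[-1.0,0.0,0.0],[0.0,-21.7,-30.5],1],[[-1.0,0.0,0.0],[0.0,-21.2,-30.9],1],[[-1.0,0.0,0.0],[0.0,-20.6,-31.3],1],[[-1.0,0.0,0.0],[0.0,-20.0,-31.6],1],[[-1.0,0.0,0.0],[0.0,-19.5,-32.0],1],[[-1.0,0.0,0.0],[0.0,-18.9,-32.3],1]
```

jog_arm(series=[[[0,0,-0.1],[-15,0,0],1],[[0,0,-0.1],[-31.6,0,0],1],[[0,0,-0.1],[-31.6,0,0],1],[[0,0,-0.1],[-31.6,0,0],1],[[0,0,0],[-31.6,0,0],1],[[0,0,0],[-31.6,0,0],1],[[0,0,0],[-16.6,0,0],1],[[0,0,0],[0,0,0],1]])

```text
clock: 65.28
eef_pos: [687.1, 8.6, 374.1]
tool_rot: [-1.62, 1.565, 3.001]
force: [1.0, 0.6, -2.6]
width: 12.9
```

jog_arm(series=[[[-1.3,0,0],[-1.2,-8.1,-34.9],1],[[-1.3,0,0],[-1.2,-7.3,-35.1],1],[[-1.3,0,0],[-1.2,-6.5,-35.2],1],[[-1.3,0,0],[-1.2,-5.7,-35.3],1],[[-1,0,0],[0,-21.7,-30.5],1],[[-1,0,0],[0,-21.2,-30.9],1],[[-1,0,0],[0,-20.6,-31.3],1],[[-1,0,0],[0,-20,-31.6],1]])

```text
clock: 66.28
eef_pos: [579.7, 272.3, 376.9]
tool_rot: [-1.411, 1.562, -2.912]
force: [0.7, 1.1, -3.4]
width: 13.0
```

jog_arm(series=[[[-1,0,0],[0,-19.5,-32],1],[[-1,0,0],[0,-18.9,-32.3],1],[[0,0,0],[0,0,0],1],[[0,0,0],[0,0,0],1]])

```text
clock: 66.78
eef_pos: [538.2, 332.2, 377.7]
tool_rot: [-1.313, 1.564, -2.78]
force: [0.5, 0.3, -2.9]
width: 13.2
```

Run:
```python
from h import *
s=st();print(theta())
for n in("side",):
    d=get_image(n);W=cloud(d);r=d["img"].astype(int);Z=W[...,2]
    m=np.zeros((480,640),bool);m[150:400,130:330]=1
    print("grip");blobs(m&(Z>390)&(Z<414)&(r.sum(-1)<150)&(abs(W[...,0]-540)<30),W,20)
    print("cover");blobs(m&(Z>318)&(Z<372)&(r.sum(-1)>170),W,100)
plan([((539.6,332.9,300),down(6.3),1,32,5),((539.6,332.9,260),down(6.3),1,14,5)])
```

```text
t 66.78 pos [538.2 332.2 377.7] rot [-1.313  1.564 -2.78 ] F [ 0.5  0.3 -2.9] w 13.2 q [-0.23  0.55 -0.65  1.31  0.32  1.39 -0.77]
[[-0.006, 0.995, 0.104], [-0.002, 0.104, -0.995], [-1.0, -0.007, 0.002]]
5.946513210215413
grip
cover
blob px [222. 269.] 4770 mean [504.8 336.7 344.3] zmax 371.9 pca 83.1 rect [538.  331.3] [182.6 185.6] 5.9
-> [539.6 332.9 300. ] 3 rows
  [[-0.1,0.0,0.1],[26.0,0.5,-0.4],1],[[-0.1,0.0,0.1],[26.0,0.4,-0.4],1],[[-0.1,0.0,0.1],[26.0,0.4,-0.4],1]
-> [539.6 332.9 260. ] 3 rows
  x3 [[0.0,0.0,0.0],[13.3,0.0,0.0],1]
```

jog_arm(series=[[[-0.2,0,0.15],[26,0.7,-0.3],1],[[-0.2,0,0.15],[26,0.6,-0.3],1],[[-0.1,0,0.1],[26,0.6,-0.3],1],[[0,0,0],[15,0,0],1],[[0,0,0],[15,0,0],1],[[0,0,0],[8,0,0],1],[[0,0,0],[0,0,0],1],[[0,0,0],[0,0,0],1]])

```text
clock: 67.82
eef_pos: [540.7, 334.9, 263.9]
tool_rot: [1.941, 1.567, 0.483]
force: [0.4, -0.0, -2.9]
width: 12.5
```

Run:
```python
from h import *
s=st();print(theta());plan([((540.2,333.1,256),down(6.4),1,14,5)])
```

```text
t 67.83 pos [540.7 334.9 263.9] rot [1.941 1.567 0.483] F [ 0.4 -0.  -2.9] w 12.5 q [-0.24  0.63 -0.62  1.5   0.39  1.13 -0.82]
[[0.004, 0.994, 0.112], [0.002, 0.112, -0.994], [-1.0, 0.004, -0.002]]
6.452068040674681
-> [540.2 333.1 256. ] 1 rows
  x1 [[0.1,-0.1,-0.2],[7.9,-0.7,1.8],1]
```

jog_arm(series=[[[0,-0.1,-0.2],[4,-0.7,1.6],1],[[0,0,0],[3,0,0],1],[[0,0,0],[1.5,0,0],1],[[0,0,0],[0,0,0],1],[[0,0,0],[0,0,0],1]])

```text
clock: 68.45
eef_pos: [539.9, 332.9, 254.7]
tool_rot: [-0.66, 1.57, -2.118]
force: [0.3, -0.1, -2.3]
width: 13.2
```

jog_arm(series=[[[0,0,0],[1.2,0,0],1],[[0,0,0],[0,0,0],1],[[0,0,0],[0,0,0],1]])

```text
clock: 68.82
eef_pos: [539.9, 333.0, 253.8]
tool_rot: [-0.541, 1.57, -1.999]
force: [0.4, -0.4, 0.8]
width: 12.9
```

jog_arm(series=[[[0,0,0],[0.7,0,0],1],[[0,0,0],[0,0,0],-0.2],[[0,0,0],[0,0,0],-0.2],[[0,0,0],[0,0,0],-0.2],[[0,0,0],[0,0,0],-0.2],[[0,0,0],[-25,0,0],-0.2],[[0,0,0],[-45,0,0],-0.2],[[0,0,0],[-50,0,0],-0.2]])

```text
clock: 69.82
eef_pos: [539.7, 332.6, 373.5]
tool_rot: [-0.935, 1.568, -2.393]
force: [0.4, 0.7, 0.4]
width: 51.1
```

jog_arm(series=[[[0,0,0],[-10,10,50],-0.2],[[0,0,0],[0,10,50],-0.2],[[0,0,0],[0,10,50],-0.2],[[0,0,0],[0,10,50],-0.2],[[0,0,0],[0,10,50],-0.2],[[0,0,0],[0,0,50],-0.2],[[0,0,0],[0,0,50],-0.2],[[0,0,0],[0,0,0],-0.2]])

```text
clock: 70.82
eef_pos: [629.4, -15.7, 382.3]
tool_rot: [-0.384, 1.566, -1.852]
force: [0.4, 0.7, 0.2]
width: 51.1
```

Run:
```python
from h import *
st();d=look();W=cloud(d);Z=W[...,2];W0=cloud(dict(np.load("top0.npz")))
m=np.zeros((480,640),bool);m[200:275,175:260]=1
for w in(W0,W):
    z=w[...,2];blobs(m&(z>190),w,200);blobs(m&(z>262)&(z<300),w,20)
    for lab,k in(("-x",w[...,0]<520),("+x",w[...,0]>560)):
        p=w[m&k&(z>190)&(z<250)];A=np.c_[p[:,:2]-[539,333],np.ones(len(p))];print(lab,np.linalg.lstsq(A,p[:,2],rcond=None)[0].round(3))
for n in("side",):
    a=dict(np.load("side0.npz"));b=get_image(n)
    for q in(a,b):
        w=cloud(q);m2=np.zeros((480,640),bool);m2[230:400,150:290]=1;blobs(m2&(w[...,2]>195)&(w[...,2]<255),w,200)
cv2.imwrite("pics/f.png",np.hstack([d["img"],b["img"]])[:,:,::-1][::1,::1] if 0 else np.vstack([d["img"][140:320,120:520],b["img"][150:450,120:520]])[:,:,::-1])
```

```text
t 70.83 pos [629.4 -15.7 382.3] rot [-0.384  1.566 -1.852] F [0.4 0.7 0.2] w 51.1 q [ 0.33  0.54 -0.62  1.32  0.31  1.38 -0.18]
[[-0.001, 0.995, 0.103], [-0.004, 0.103, -0.995], [-1.0, -0.002, 0.004]]
NUTS
SCOOP
HANDLE
blob px [441. 262.] 122 mean [ 472.5 -368.7  119.8] zmax 127.2 pca 23.9 rect [ 471.9 -370. ] [17.7 69.7] 24.2
blob px [213. 237.] 3686 mean [536.  332.7 224.2] zmax 294.7 pca -14.6 rect [538.7 333.7] [181.4 184.3] 6.7
blob px [209. 235.] 118 mean [538.3 330.5 285.8] zmax 294.7 pca -83.4 rect [539.  332.7] [14.4 55.7] -84.1
-x [5.74000e-01 6.70000e-02 2.49179e+02]
+x [-5.76000e-01 -6.50000e-02  2.48973e+02]
blob px [213. 238.] 3682 mean [535.6 332.9 224.1] zmax 294.8 pca -7.7 rect [538.3 333.9] [181.8 184.4] 6.5
blob px [209. 235.] 114 mean [537.5 330.3 285.3] zmax 294.8 pca -83.6 rect [538.2 333.5] [14.6 56.2] -83.7
-x [5.74000e-01 6.60000e-02 2.49213e+02]
+x [-5.70000e-01 -6.60000e-02  2.48609e+02]
blob px [227. 309.] 4540 mean [513.3 338.9 220.6] zmax 255.0 pca 79.6 rect [539.7 331.9] [183.8 186.2] 6.3
blob px [227. 309.] 4532 mean [513.1 339.  220.5] zmax 254.5 pca 79.9 rect [539.9 332.9] [182.3 185.6] 6.5
```

View pics/f.png

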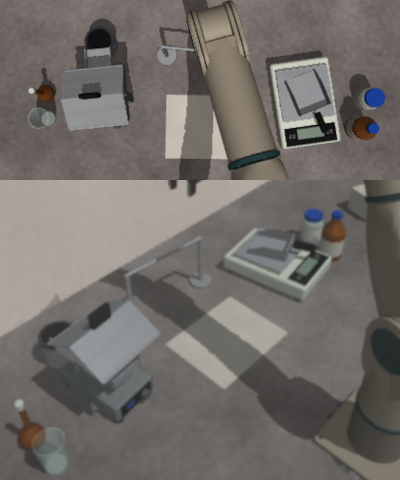

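The cover sits back within about 1 mm and 0.3° of its original pose. The scoop is on the pan, the paper is empty, the glassware is in place and the robot is clear. I'm handing in.

```bash
python3 -c "
from cell import *
print(finish_job())"
```

```text
the job is handed in; nothing more can be done
None
```

The job is done and handed in at about 71 s on the robot's clock, well under the 210 s limit. I lifted the cover off and hung it astride the rail, then gathered all five nuts in the scoop on the balance. I then tipped them into the hopper, set the empty scoop back on the pan and put the cover back on the hopper.

**Last checks**
- **Nuts:** a top view before covering showed all five in the hopper. None were left on the paper or in the scoop.
- **Cover:** the top camera puts it within about 1 mm and 0.3° of where it started. Its roof slopes match the originals.
- **Scoop:** it stands empty on the pan, turned about 3° and shifted about 7 mm from where it first stood.
- **Glassware:** all four pieces look undisturbed in the last picture; I did not measure their positions again.

**What went wrong or disagreed**
- **Fingertip offset:** the fingertips were about 32 mm further back than the stated tool offset. The first grasp on the cover closed on nothing, just above the grip, and I corrected for it from then on.
- **Scoop nudged:** a finger pushed the scoop about 6 mm on the pan while I was placing a nut.
- **Knocked nut:** one nut was knocked against another during the run. I found both again and picked them up.
- **Last nut:** it was too close to the robot for a straight-down grasp, so I picked it with the tool tilted 10°.

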